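# Lift the red carrier out of its deep well with the quarter-turn key

## Task

Take the orange-handled lifting key from its stand, lower it into the deep well that holds the red-headed carrier, gently feel for the slot in the carrier's swivel head, quarter-turn the key under it and lift the carrier out. Set the carrier down gently, upright on the floor of the blue tray, then free the key and hang it back in its stand. Never press or pull hard with the key, touch the carriers with the key only, leave the white-headed carrier in its well and do not disturb the bottle, the marker or the loose cap.

Things in the scene. Friction and masses are not known exactly. Their poses are not given: they have to be found in the camera images.
- block: Fixed light grey metal block, white jacket, 98 x 158 mm, 120 mm tall; origin at the centre of its underside. Two square wells 46 mm wide, open at the top, centres at block x = 0, y = -36 and +36 mm, floors 12 mm above the underside. Yaw within 0.35 rad of facing the robot. One carrier in each well; which one is where varies.
- carrier_red_center (a point): The carrier to retrieve: loose, 130 to 200 g, at the bottom of a well with 2 mm play all round. Point at its centre, 17.5 mm above its underside; z up, x and y along the sides of its 42 x 42 x 18 mm aluminium foot, parallel to the block's within 0.1 rad (the well keeps the foot from turning). On the foot is a round slotted head with a red rim (see carrier_red_top).
- carrier_red_top (a point): Centre of the red head's top, 35 mm above the underside; axes as the foot's. Rim 37 mm diameter. Steel plate 30 to 34.5 mm above the underside with a slot 10 x 28 mm; under it a round chamber, 28 mm diameter, 12 mm high. The head swivels stiffly (0.12 N m friction): in the well the slot lies anywhere within 0.8 rad of the foot's x axis; this pose does not show it, so feel for it.
- carrier_white_center (a point): The other carrier, the same but with a white head rim, in the other well; stays there. Point and axes as for the red one.
- key_grip (a point): Lifting key, loose, 110 g, upright in its stand at the start. Point in the middle of the flat orange handle; z up along the key. Handle 30 mm along key x, 14 mm thick along key y (grasp across y), from 28 mm below to 25 mm above this point. Below it a black collar, 42 mm diameter, from 36 to 30 mm below this point. Starts with key x within 0.5 rad of world x.
- key_bar (a point): Middle of the underside of the key's white nylon cross bar, 148 mm below key_grip on a 6 mm steel shaft; the bar lies along key x: 22 mm long, 6 wide, 6 high. On the plate it stops; in line with the slot (to about 0.15 rad) it drops through into the chamber, 13 mm down. Turned there by 1.0 to 1.57 rad from the slot it lifts the carrier; turned back in line it comes out.
- stand: Fixed grey tube on a black disc (84 mm diameter); origin at the centre of its underside. Tube open at the top, 118 mm high, outside 44 mm, bore 30 mm. The key hangs in it with its collar on the rim: key_grip is then 154 mm above the origin.
- tray: Fixed blue open tray, 138 mm along its x, 118 mm along y, 54 mm tall, walls and floor 2 mm thick; origin at the centre of its underside. Yaw within 0.3 rad of the world's.
- bottle: Bystander: white-capped bottle, 66 mm diameter, 106 mm tall, standing. Origin at its underside.
- marker: Bystander: black marker pen, 137 mm long, lying on the worktop.
- cap: Bystander: small loose blue screw cap, 22 mm diameter, 14 mm tall.

How it is judged:
On the way, in this order (a step that is already met when the one before it is completed fails the run):
1. the red carrier hangs on the key, clear above the block (height (world z) of carrier_red_center above 0.14 m and contact force between key and carrier_red above 0.3 N and angle between carrier_red_center's own z axis and vertical below 0.4 rad), for 0.2 s.
2. the red carrier stands on the tray floor (contact force between tray and carrier_red above 0.3 N and angle between carrier_red_center's own z axis and vertical below 0.15 rad and height (world z) of carrier_red_center below 0.03 m), for 0.2 s.
At the end, for the whole second after the job is handed in: The red carrier stands upright (within 0.15 rad) and still on the floor of the blue tray, and the key hangs upright (within 0.1 rad) and still in its stand, collar on the rim (height within 4 mm) (x of carrier_red_center in the frame of tray between -0.07 and 0.07 m and y of carrier_red_center in the frame of tray between -0.06 and 0.06 m and height (world z) of carrier_red_center below 0.03 m and angle between carrier_red_center's own z axis and vertical below 0.15 rad and linear speed of each of carrier_red, key below 0.02 m/s and horizontal distance between key_grip and stand below 0.012 m and angle between key_grip's own z axis and vertical below 0.1 rad and height (world z) of key_grip between 0.148 and 0.158 m); the robot touches nothing.
It fails at once if the key presses or pulls on the red carrier with more than 30 N (contact force between key and carrier_red above 30 N).
It fails at once if the gripper or arm touches a carrier (contact force between any of the arm, the fingers and carrier_red above 0.5 N or contact force between the fingers and carrier_white above 0.5 N).
It fails at once if the red carrier is dropped or banged down on the tray (more than 25 N) (contact force between tray and carrier_red above 25 N).
It fails at once if the white carrier leaves its place in the well (more than 15 mm) or is pressed on hard with the key (more than 25 N) (distance of carrier_white_center from where it was at the start of the episode above 0.015 m or contact force between key and carrier_white above 25 N).
It fails at once if a bystander is moved by more than 20 mm or knocked over (distance of any of bottle, marker, cap from where it was at the start of the episode above 0.02 m or angle between bottle's own z axis and vertical above 0.4 rad).
It also fails if it takes over 72 s, if anything falls off the work surface, if the arm or the gripper's body presses on something with over 40 N, if the wrist force passes 120 N, or if a joint passes its speed limit or range.

## Robot

A 6-joint arm with a two-finger parallel gripper is mounted at the origin on a cart in front of the work surface, level with it; the furniture and walls round the work are solid. World frame = base frame: x ahead of the robot, y to its left, z up, the work surface at z = 0. Lengths are in m, angles in rad, forces in N, time in s.
With the tool pointing down it reaches from about 0.35 to 0.775 m from the base axis. Payload 7.3 kg.
Tool frame: the origin (TCP) lies between the finger pads; the fingertips stand robot.tcp_to_tips ahead of it and the grasp point (between the pads) lies 2 mm behind it (robot.tcp_to_tips is the distance from the TCP to the fingertips, in m); y points along the fingers, x is the direction in which the jaws open and shut, and the axes are right-handed (so a half turn about y gives the same grasp; the last joint's range is limited). The gripper opens to 92 mm and grips with 3 to 60 N. Pads are 19 mm wide; open, the fingers measure 130 mm over their backs; the gripper's body (75 mm by 190 mm) begins 47 mm behind the grasp point.
Start: joints at [1.154, 0.342, 1.524, -0, 1.275, -0.146], TCP at [0.14, 0.506, 0.244] pointing down, gripper open.
Joint ranges: [-2.53, 2.53], [-0.77, 2.02], [0.04, 2.7], [-1, 4.14], [0.28, 2.66], [-3.11, 3.11]. Speed limits (rad/s): [2.57, 2.57, 3.14, 3.14, 3.14, 3.14].

## Interface

Orientations are given as [roll, pitch, yaw] about the fixed x, y, z axes, in that order (R = Rz(yaw) Ry(pitch) Rx(roll)).
In Python, from cell import status, read_camera, get_calibration, robot gives the robot as it stands.
- The arm moves only by the shell command python3 -m creep 'ROWS' [FORCE]. ROWS is JSON, a list of rows, each an object of numbers: "dx", "dy", "dz": the shift along the tool's x, y, z in m; "rx", "ry", "rz": the turn, a rotation vector about the tool's x, y, z in rad; "gripper": the opening, from 0 (shut) to 1 (fully open). A call has 1 to 20 rows; each row is the pose to reach, as a shift and turn from the pose commanded when the call began, along the tool's axes at that moment; what a row does not reach only later rows make up. A row lasts 1/8 s, in which the tool goes at most 62.5 mm and 10.7 degrees, less where a joint would pass 70% of its speed; a pose out of reach is approached as far as the arm can. A call with a gripper value outside its range is refused whole. The fingers move at their own pace and stop on an object; FORCE is the grip in N (left out, the last holds). Time passes only in rows, so rows that repeat a pose let the fingers close. It gives the time, the measured TCP pose, the force and the opening at its end, in the units of the state.
- status.observe(): the state, without advancing time (a new reading comes with each control period).
- read_camera(name): name is "scene" or "side" or "wrist"; returns (picture, depth): 400x640x3 uint8, red, green, blue; 400x640 float32, m along the optical axis (not along the pixel's ray), 0 where there is no reading.
- get_calibration(name): a dict with "fx", "fy", "cx", "cy" (pixels), "D" ([k1, k2, p1, p2, k3] as OpenCV has them; the pictures are not rectified), "xyz" and "rotation" of the camera in the world; the wrist camera has in their place "mount" (4x4, takes a point from camera to tool coordinates, whose origin is the TCP and whose axes are the tool frame's). Camera axes: x right, y down, z forward; pixel columns grow to the right and rows downward; lengths in m; the calibration is good to about 2 mm. A picture is of the moment at which its call begins: read the wrist's pose just before it. get_calibration takes no time and is no camera call.
- robot.hand_in(): hands the job in, once; it reports no verdict.
The state is a dict: "time": time; "qpos": joint angles; "qvel": joint speeds; "joint_efforts": joint torques, N m; "tool_pos": TCP position; "tool_rot": TCP orientation; "contact_force": force on the tool from outside, world axes, zero at the start; "torque": the same for the moment, N m; "opening": finger opening in m.
Only numpy, scipy, OpenCV 4.12 (cv2) and the standard library are available. Lean on these libraries where they do the work, as an engineer would, in place of code of your own. Each camera call takes 0.05 s, during which the arm holds its last target.

## Working session

There is one attempt and no reset: what is moved stays moved. The work goes in short steps, Python scripts to look and compute and a shell command to move; the robot and the scene stay as the last step left them, time stands still between calls to the robot, and variables do not carry over. Pictures are saved under pics/ and viewed, and the job is handed in when it is done.

```bash
ls; mkdir -p pics; python3 - <<'E'
from cell import status, read_camera, get_calibration, robot
import cv2,json,numpy as np
print(robot.tcp_to_tips, status.observe())
for n in ["scene","side","wrist"]:
    p,d=read_camera(n); cv2.imwrite(f"pics/{n}0.png",p[:,:,::-1]); np.save(f"{n}0.npy",d); print(n,get_calibration(n))
E
```

```text
pics
0.017 {'time': 0.0, 'qpos': array([ 1.15397642e+00,  3.42720433e-01,  1.52501149e+00, -4.25631199e-05,
        1.27540343e+00, -1.46004967e-01]), 'qvel': array([ 2.51075585e-04,  7.15600895e-05, -8.01819510e-04, -9.37704687e-05,
       -1.48638540e-03, -7.41719157e-04]), 'joint_efforts': array([-1.22780824e-03, -4.31250894e+01, -2.44218117e+01,  7.16584269e-02,
        5.59301418e-02, -7.92515084e-05]), 'tool_pos': array([0.14028286, 0.50551402, 0.24304806]), 'tool_rot': array([-1.57061215e+00,  1.53221031e-03,  1.29999395e+00]), 'contact_force': array([-0.35650168, -0.0818945 ,  0.49423313]), 'torque': array([-0.05369659, -0.00920621, -0.00090948]), 'opening': 0.09217753716612664}
scene {'fx': 373.5819842681439, 'fy': 373.5819842681439, 'cx': 318.60695044950234, 'cy': 197.4760727929143, 'D': array([-0.08697685,  0.        ,  0.        ,  0.        ,  0.        ]), 'xyz': array([ 0.16657996, -0.56399181,  0.79387624]), 'rotation': array([-2.34784264e+00,  3.19479705e-04, -5.74413997e-01])}
side {'fx': 479.3649524016561, 'fy': 479.3649524016561, 'cx': 323.71037578976336, 'cy': 197.30037209441494, 'D': array([-0.07473786,  0.        ,  0.        ,  0.        ,  0.        ]), 'xyz': array([0.22835044, 0.96544715, 0.60964557]), 'rotation': array([-2.01405935, -0.00541464, -2.8086863 ])}
wrist {'fx': 352.6781421777463, 'fy': 352.6781421777463, 'cx': 320.58010230058903, 'cy': 198.12395349589644, 'D': array([-0.07740636,  0.        ,  0.        ,  0.        ,  0.        ]), 'mount': array([[ 9.99999207e-01,  2.65746616e-04, -1.23102828e-03,
         4.17326093e-04],
       [ 1.25464614e-03, -2.94940783e-01,  9.55514710e-01,
        -1.40368746e-01],
       [-1.09155644e-04, -9.55515497e-01, -2.94940882e-01,
         7.92342718e-02],
       [ 0.00000000e+00,  0.00000000e+00,  0.00000000e+00,
         1.00000000e+00]])}
```

View pics/scene0.png

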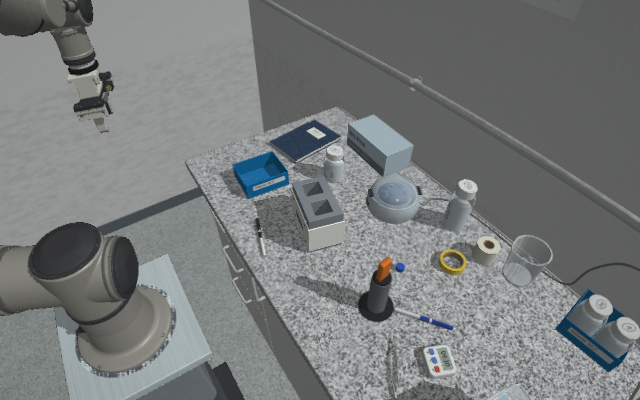

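View pics/side0.png

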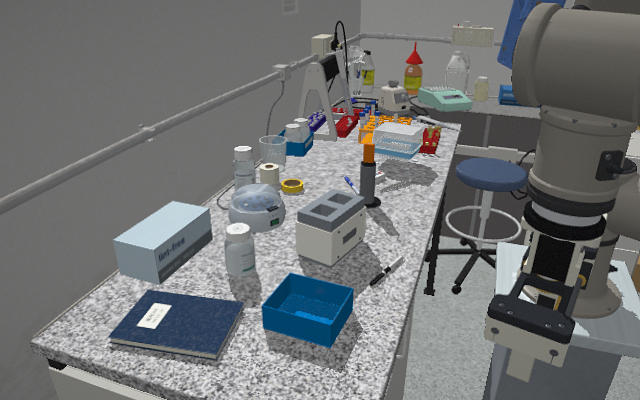

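View pics/wrist0.png

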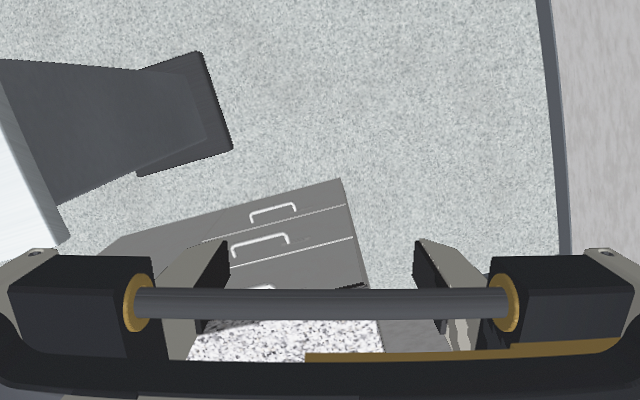

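```bash
cat > h.py <<'E'
import numpy as np, cv2
from scipy.spatial.transform import Rotation as Ro
from cell import status, read_camera, get_calibration, robot
def rot(r): return Ro.from_euler('xyz',r).as_matrix()
def campose(n,st=None):
    c=get_calibration(n)
    K=np.array([[c['fx'],0,c['cx']],[0,c['fy'],c['cy']],[0,0,1]]);D=np.array(c['D'])
    if n=='wrist':
        st=st or status.observe(); T=np.eye(4);T[:3,:3]=rot(st['tool_rot']);T[:3,3]=st['tool_pos'];M=T@c['mount']
    else:
        M=np.eye(4);M[:3,:3]=rot(c['rotation']);M[:3,3]=c['xyz']
    return K,D,M
def rays(cp,uv):
    K,D,M=cp
    p=cv2.undistortPoints(np.asarray(uv,np.float64).reshape(-1,1,2),K,D).reshape(-1,2)
    return np.c_[p,np.ones(len(p))]
def deproj(cp,uv,d): # depth
    r=rays(cp,uv)*np.asarray(d).reshape(-1,1)
    return r@cp[2][:3,:3].T+cp[2][:3,3]
def onplane(cp,uv,z):
    r=rays(cp,uv)@cp[2][:3,:3].T; o=cp[2][:3,3]
    return o+r*((z-o[2])/r[:,2])[:,None]
def proj(cp,P):
    K,D,M=cp; Mi=np.linalg.inv(M)
    return cv2.projectPoints(np.asarray(P,float).reshape(-1,1,3),cv2.Rodrigues(Mi[:3,:3])[0],Mi[:3,3],K,D)[0].reshape(-1,2)
def cloud(cp,d):
    v,u=np.mgrid[0:400,0:640]; uv=np.c_[u.ravel(),v.ravel()]
    return deproj(cp,uv,d.ravel()).reshape(400,640,3)
E
python3 - <<'E'
from h import *
for n in ["scene","side"]:
    im=cv2.imread(f"pics/{n}0.png"); d=np.load(f"{n}0.npy"); cp=campose(n); C=cloud(cp,d); hsv=cv2.cvtColor(im,cv2.COLOR_BGR2HSV)
    ok=d>0; X,Y,Z=C[...,0],C[...,1],C[...,2]
    ws=ok&(X>.3)&(X<.85)&(Y>-.5)&(Y<.5)
    H,S,V=hsv[...,0],hsv[...,1],hsv[...,2]
    def rep(name,m):
        k,l,s,c=cv2.connectedComponentsWithStats(m.astype(np.uint8))
        for i in range(1,k):
            if s[i,4]>12:
                P=C[l==i]; print(n,name,s[i],'med',np.median(P,0).round(4),'z5-95',np.percentile(P[:,2],[5,95]).round(3),'x',np.percentile(P[:,0],[2,98]).round(3),'y',np.percentile(P[:,1],[2,98]).round(3))
    rep('orange',ws&(H>5)&(H<20)&(S>150)&(V>120))
    rep('blue',ws&(H>95)&(H<125)&(S>140)&(V>60))
    rep('blacktab',ws&(V<50)&(Z<.03))
    rep('top120',ws&(abs(Z-.12)<.006))
    rep('table',ws&(abs(Z)<.004)&(Y>0)&(Y<.01))
E
```

```text
scene orange [380 258  12  23 154] med [ 0.5177 -0.2708  0.1719] z5-95 [0.133 0.179] x [0.508 0.531] y [-0.273 -0.26 ]
scene blue [ 233  151   56   48 1547] med [0.4972 0.3039 0.0176] z5-95 [0.001 0.052] x [0.422 0.563] y [0.217 0.341]
scene blue [396 263   9   9  61] med [ 0.6352 -0.2178  0.0117] z5-95 [0.    0.015] x [0.627 0.645] y [-0.226 -0.205]
scene blue [420 316   9   6  33] med [ 0.5885 -0.3556  0.0089] z5-95 [0.005 0.011] x [0.582 0.595] y [-0.364 -0.347]
scene blue [432 320  21   9  78] med [ 0.6113 -0.3886  0.0088] z5-95 [0.006 0.012] x [0.598 0.626] y [-0.406 -0.371]
scene blue [433 358   3   5  15] med [ 0.534  -0.4398  0.0182] z5-95 [0.017 0.019] x [0.53  0.539] y [-0.444 -0.436]
scene blacktab [256 218   4  10  23] med [0.4005 0.1106 0.0093] z5-95 [0.006 0.013] x [0.394 0.408] y [0.099 0.131]
scene blacktab [358 292  35  29 441] med [ 0.5039 -0.2761  0.0029] z5-95 [0.001 0.005] x [0.482 0.555] y [-0.301 -0.227]
scene top120 [ 292  176   52   48 1105] med [0.5314 0.0094 0.1193] z5-95 [0.116 0.121] x [0.48  0.586] y [-0.062  0.089]
scene top120 [454 192  11  11  48] med
[... 1164 characters left out ...]
161  16   8  88] med [ 0.5144 -0.2487  0.1215] z5-95 [0.115 0.125] x [0.498 0.537] y [-0.271 -0.238]
side top120 [ 297  189   68   36 1013] med [0.5329 0.0255 0.1192] z5-95 [0.115 0.121] x [0.479 0.588] y [-0.055  0.097]
side table [220 225   8   3  15] med [ 8.363e-01  5.500e-03 -4.000e-04] z5-95 [-0.002  0.001] x [0.828 0.847] y [0.    0.008]
side table [257 232  39   9  82] med [ 6.837e-01  5.100e-03 -5.000e-04] z5-95 [-0.003  0.002] x [0.634 0.733] y [0.   0.01]
side table [351 248  48  12 104] med [ 0.4253  0.0054 -0.0006] z5-95 [-0.003  0.001] x [0.376 0.486] y [0.   0.01]
side table [402 258  21   6  48] med [ 0.3397  0.0054 -0.0009] z5-95 [-0.003  0.001] x [0.317 0.36 ] y [0.   0.01]
```

```bash
python3 - <<'E'
from h import *
allb=[];allt=[];allo=[];alltube=[];disc=[]
for n in ["scene","side"]:
    im=cv2.imread(f"pics/{n}0.png"); d=np.load(f"{n}0.npy"); cp=campose(n); C=cloud(cp,d); hsv=cv2.cvtColor(im,cv2.COLOR_BGR2HSV)
    X,Y,Z=C[...,0],C[...,1],C[...,2];H,S,V=[hsv[...,i] for i in range(3)];ok=d>0
    m=ok&(abs(Z-.1195)<.0035)&(X>.46)&(X<.61)&(Y>-.1)&(Y<.13);b=C[m]
    m=ok&(Z>.049)&(Z<.056)&(X>.4)&(X<.59)&(Y>.2)&(Y<.36)&(S>140);t=C[m]
    m=ok&(H>5)&(H<20)&(S>150)&(V>100)&(Z>.13)&(Z<.185)&(abs(Y+.26)<.03);o=C[m]
    m=ok&(Z>.02)&(Z<.11)&(abs(Y+.263)<.04)&(abs(X-.52)<.04);tb=C[m]
    m=ok&(V<50)&(Z<.008)&(abs(Y+.263)<.06)&(abs(X-.52)<.06);dc=C[m]
    for nm,P in (('block',b),('tray',t),('orange',o)):
        r=cv2.minAreaRect((P[:,:2]*1000).astype(np.float32)); print(n,nm,len(P),r)
    A=np.c_[2*tb[:,:2],np.ones(len(tb))];s=np.linalg.lstsq(A,(tb[:,:2]**2).sum(1),rcond=None)[0];print(n,'tube',s[:2],np.sqrt(s[2]+s[0]**2+s[1]**2))
    top=o[o[:,2]>.173]; print('handle top',len(top), cv2.minAreaRect((top[:,:2]*1000).astype(np.float32)))
    print('disc',(dc[:,:2].min(0)+dc[:,:2].max(0))/2,np.ptp(dc[:,:2],axis=0))
im=cv2.imread("pics/scene0.png")[130:340,220:460]; cv2.imwrite("pics/z1.png",cv2.resize(im,None,fx=3.3,fy=2.8,interpolation=2)[:, :800][:600])
E
```

```text
scene block 1051 ((534.4751586914062, 15.242546081542969), (153.28030395507812, 90.42744445800781), 75.74018096923828)
scene tray 157 ((492.893798828125, 278.6734313964844), (121.37115478515625, 138.73220825195312), 86.7272720336914)
scene orange 166 ((518.9268188476562, -266.0809020996094), (27.49067497253418, 13.354397773742676), 6.838747024536133)
scene tube [ 0.5199864  -0.26459034] 0.0209262134120555
handle top 78 ((519.1410522460938, -265.951904296875), (27.09319496154785, 13.050251007080078), 6.316315650939941)
disc [ 0.51854113 -0.26423817] [0.07988422 0.07926166]
side block 915 ((534.5322265625, 17.746971130371094), (154.7357635498047, 93.75203704833984), 75.6914291381836)
side tray 509 ((492.9559326171875, 280.69818115234375), (121.44071960449219, 139.37562561035156), 86.48811340332031)
side orange 175 ((517.205810546875, -257.6490173339844), (17.495838165283203, 27.458005905151367), 86.7079086303711)
side tube [ 0.51866838 -0.25973173] 0.01924664529202518
handle top 28 ((517.7182006835938, -259.25390625), (14.350178718566895, 24.99908447265625), 86.7079086303711)
disc [ 0.49756816 -0.25999288] [0.03867984 0.07518713]
```

View pics/z1.png

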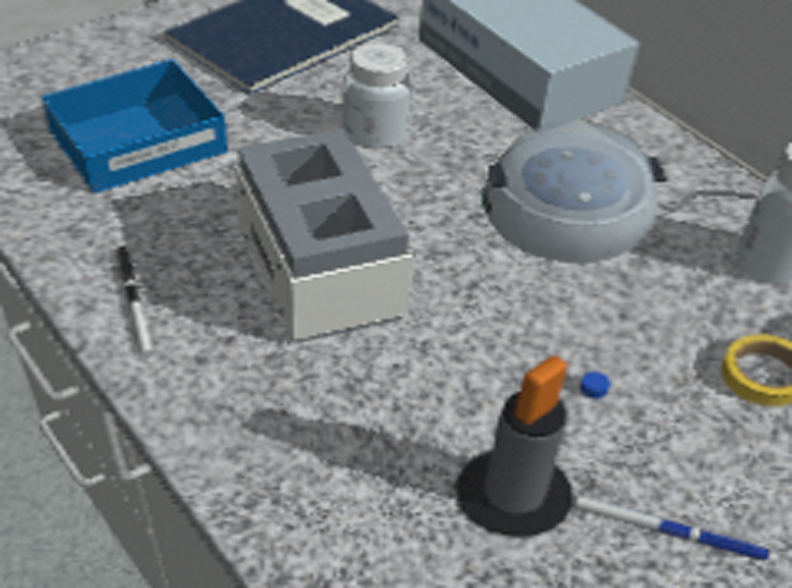

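```bash
python3 -m creep '[{"dx":-0.03,"dy":-0.04,"dz":-0.05},{"dx":-0.06,"dy":-0.057,"dz":-0.1},{"dx":-0.346,"dy":-0.057,"dz":-0.584},{"dx":-0.346,"dy":-0.057,"dz":-0.584},{"dx":-0.346,"dy":-0.057,"dz":-0.584},{"dx":-0.346,"dy":-0.057,"dz":-0.584},{"dx":-0.346,"dy":-0.057,"dz":-0.584},{"dx":-0.346,"dy":-0.057,"dz":-0.584},{"dx":-0.346,"dy":-0.057,"dz":-0.584},{"dx":-0.346,"dy":-0.057,"dz":-0.584},{"dx":-0.346,"dy":-0.057,"dz":-0.584},{"dx":-0.346,"dy":-0.057,"dz":-0.584},{"dx":-0.346,"dy":-0.057,"dz":-0.584},{"dx":-0.346,"dy":-0.057,"dz":-0.584}]' 40
python3 - <<'E'
from h import *
st=status.observe(); print(st['time'],st['tool_pos'],st['tool_rot'],st['qvel'].round(3))
p,d=read_camera('wrist'); cv2.imwrite('pics/w1.png',p[:,:,::-1]); np.save('w1.npy',d)
import pickle; pickle.dump(st,open('w1.pkl','wb'))
E
```

```text
0.15 [0.14030385 0.50561893 0.24320902] [-1.57065750e+00  1.14582120e-03  1.30001613e+00] [-0.001 -0.002 -0.003 -0.    -0.001  0.002]invalid input at $[0]: expected keys dx, dy, dz, rx, ry, rz, gripper
```

View pics/w1.png

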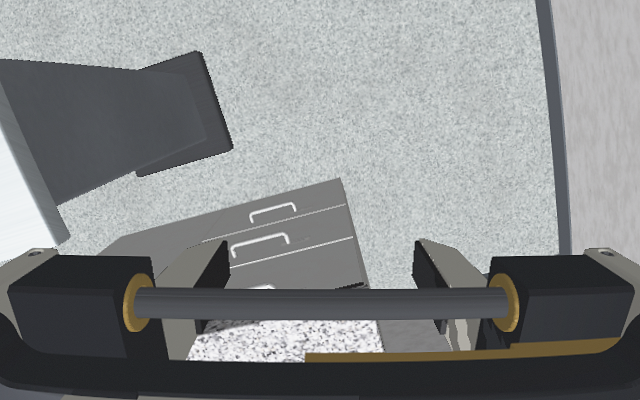

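All seven keys are needed in each row; the picture is unchanged because nothing moved.

```bash
python3 -m creep '[{"dx":-0.03,"dy":-0.04,"dz":-0.05,"rx":0,"ry":0,"rz":0,"gripper":1},{"dx":-0.06,"dy":-0.057,"dz":-0.1,"rx":0,"ry":0,"rz":0,"gripper":1},{"dx":-0.346,"dy":-0.057,"dz":-0.584,"rx":0,"ry":0,"rz":0,"gripper":1},{"dx":-0.346,"dy":-0.057,"dz":-0.584,"rx":0,"ry":0,"rz":0,"gripper":1},{"dx":-0.346,"dy":-0.057,"dz":-0.584,"rx":0,"ry":0,"rz":0,"gripper":1},{"dx":-0.346,"dy":-0.057,"dz":-0.584,"rx":0,"ry":0,"rz":0,"gripper":1},{"dx":-0.346,"dy":-0.057,"dz":-0.584,"rx":0,"ry":0,"rz":0,"gripper":1},{"dx":-0.346,"dy":-0.057,"dz":-0.584,"rx":0,"ry":0,"rz":0,"gripper":1},{"dx":-0.346,"dy":-0.057,"dz":-0.584,"rx":0,"ry":0,"rz":0,"gripper":1},{"dx":-0.346,"dy":-0.057,"dz":-0.584,"rx":0,"ry":0,"rz":0,"gripper":1},{"dx":-0.346,"dy":-0.057,"dz":-0.584,"rx":0,"ry":0,"rz":0,"gripper":1},{"dx":-0.346,"dy":-0.057,"dz":-0.584,"rx":0,"ry":0,"rz":0,"gripper":1},{"dx":-0.346,"dy":-0.057,"dz":-0.584,"rx":0,"ry":0,"rz":0,"gripper":1},{"dx":-0.346,"dy":-0.057,"dz":-0.584,"rx":0,"ry":0,"rz":0,"gripper":1}]' 40
python3 - <<'E'
from h import *
st=status.observe(); print(st['time'],st['tool_pos'],st['tool_rot'],st['qvel'].round(3))
p,d=read_camera('wrist'); cv2.imwrite('pics/w2.png',p[:,:,::-1]); np.save('w2.npy',d)
import pickle; pickle.dump(st,open('w2.pkl','wb'))
E
```

```text
time: 1.95
tool_pos: [0.6098, 0.0176, 0.3011]
tool_rot: [-1.571, -0.0, 1.301]
contact_force: [-0.3, 0.5, 0.2]
opening: 0.0921
1.95 [0.60980559 0.01761724 0.30110004] [-1.57071837e+00 -4.33140653e-04  1.30142956e+00] [ 0.006 -0.006 -0.001 -0.002 -0.001 -0.001]
```

View pics/w2.png

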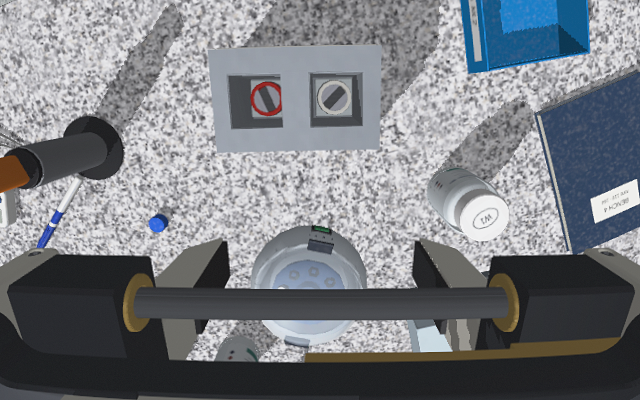

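The red head is at pixel (267,98), in the well nearer the stand, and the white one at (334,97). The slot is visible in the red rim.

```bash
python3 - <<'E'
from h import *
import pickle
st=pickle.load(open('w2.pkl','rb')); cp=campose('wrist',st); im=cv2.imread('pics/w2.png'); d=np.load('w2.npy'); C=cloud(cp,d)
hsv=cv2.cvtColor(im,cv2.COLOR_BGR2HSV);H,S,V=[hsv[...,i] for i in range(3)]
box=np.zeros((400,640),bool);box[70:130,225:290]=1
red=((H<8)|(H>172))&(S>120)&box
v,u=np.nonzero(red); P=onplane(cp,np.c_[u,v],.047); print('red px',len(u),u.min(),u.max(),v.min(),v.max(),'depth z',np.median(C[red][:,2]))
A=np.c_[2*P[:,:2],np.ones(len(P))];s=np.linalg.lstsq(A,(P[:,:2]**2).sum(1),rcond=None)[0];c=s[:2];r=np.sqrt(s[2]+c@c);print('rim centre',c,'r',r)
# points inside
inside=box.copy(); vv,uu=np.nonzero(inside); Q=onplane(cp,np.c_[uu,vv],.0465)
m=(np.linalg.norm(Q[:,:2]-c,axis=1)<.0155); g=V[vv[m],uu[m]];q=Q[m]; print(np.percentile(g,[5,25,50,75,95]))
dark=q[(g<90)]; print(len(dark),dark.mean(0),)
w,e=np.linalg.eigh(np.cov(dark[:,:2].T)); print('slot dir yaw',np.arctan2(e[1,1],e[0,1]),'sd',np.sqrt(w),)
# block top
m=(d>0)&(abs(C[...,2]-.12)<.006)&(abs(C[...,0]-.53)<.1)&(abs(C[...,1]-.016)<.12)
k,l,ss,_=cv2.connectedComponentsWithStats(m.astype(np.uint8));i=1+ss[1:,4].argmax();v,u=np.nonzero(l==i);B=onplane(cp,np.c_[u,v],.12)
print('block',cv2.minAreaRect((B[:,:2]*1000).astype(np.float32)),np.median(C[l==i][:,2]))
x=cv2.resize(im[40:160,200:400],None,fx=4,fy=4,interpolation=cv2.INTER_CUBIC);cv2.imwrite('pics/w2z.png',x)
# handle
o=(H>5)&(H<20)&(S>150)&(V>100)&(C[...,1]<-.15)&(C[...,2]<.2)&(d>0);print(o.sum(),np.median(C[o],0))
E
```

```text
red px 317 250 281 82 115 depth z 0.046162701999861
rim centre [ 0.52646988 -0.02005198] r 0.01609754287750303
[ 71.  75. 140. 148. 152.]
189 [ 0.52675305 -0.02005016  0.0465    ]
slot dir yaw -2.9993997308863407 sd [0.00247806 0.00737659]
block ((535.7951049804688, 15.064506530761719), (150.4062042236328, 90.22620391845703), 75.6053466796875) 0.11938781462041043
711 [ 0.52421297 -0.25734137  0.14231105]
```

View pics/w2z.png

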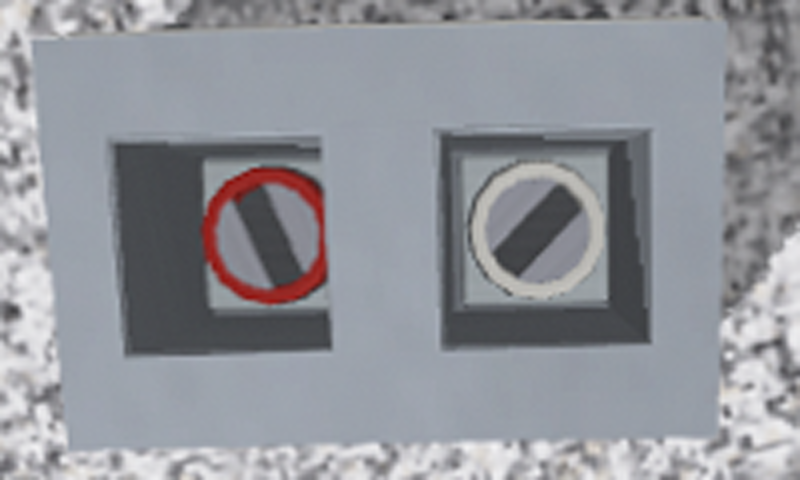

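```bash
python3 -m creep '[{"dx":-0.1,"dy":0.0,"dz":0.005,"rx":0,"ry":-0.1,"rz":0,"gripper":1},{"dx":-0.295,"dy":0.031,"dz":0.013,"rx":0,"ry":-0.32,"rz":0,"gripper":1},{"dx":-0.295,"dy":0.031,"dz":0.013,"rx":0,"ry":-0.32,"rz":0,"gripper":1},{"dx":-0.295,"dy":0.031,"dz":0.013,"rx":0,"ry":-0.32,"rz":0,"gripper":1},{"dx":-0.295,"dy":0.031,"dz":0.013,"rx":0,"ry":-0.32,"rz":0,"gripper":1},{"dx":-0.295,"dy":0.031,"dz":0.013,"rx":0,"ry":-0.32,"rz":0,"gripper":1},{"dx":-0.295,"dy":0.031,"dz":0.013,"rx":0,"ry":-0.32,"rz":0,"gripper":1},{"dx":-0.295,"dy":0.031,"dz":0.013,"rx":0,"ry":-0.32,"rz":0,"gripper":1}]' 40
cat > look.py <<'E'
from h import *
import pickle,sys
t=sys.argv[1]
st=status.observe(); print(st['time'],st['tool_pos'].round(4),st['tool_rot'].round(4),'F',st['contact_force'].round(2),'op',st['opening'].round(4),'q',st['qpos'].round(2))
p,d=read_camera('wrist'); cv2.imwrite(f'pics/{t}.png',p[:,:,::-1]); np.save(f'{t}.npy',d); pickle.dump(st,open(f'{t}.pkl','wb'))
E
python3 look.py w3
```

```text
time: 3.0
tool_pos: [0.5198, -0.2628, 0.2703]
tool_rot: [-1.572, 0.0, 1.622]
contact_force: [0.6, -0.3, 0.3]
opening: 0.092Traceback (most recent call last):
  File "look.py", line 4, in <module>
    st=status.observe(); print(st['time'],st['tool_pos'].round(4),st['tool_rot'].round(4),'F',st['contact_force'].round(2),'op',st['opening'].round(4),'q',st['qpos'].round(2))
                                                                                                                                ^^^^^^^^^^^^^^^^^^^
AttributeError: 'float' object has no attribute 'round'
```

```bash
sed -i "s/st\['opening'\].round(4)/round(st['opening'],4)/" look.py; python3 look.py w3; python3 - <<'E'
from h import *
import pickle
st=pickle.load(open('w3.pkl','rb')); cp=campose('wrist',st); im=cv2.imread('pics/w3.png'); d=np.load('w3.npy'); C=cloud(cp,d)
hsv=cv2.cvtColor(im,cv2.COLOR_BGR2HSV);H,S,V=[hsv[...,i] for i in range(3)]
o=(H>5)&(H<20)&(S>150)&(V>60)&(d>0)&(C[...,2]<.2)&(abs(C[...,1]+.26)<.05);P=C[o];print(len(P),np.percentile(P[:,2],[5,50,98]))
top=o&(C[...,2]>.175);v,u=np.nonzero(top);P=onplane(cp,np.c_[u,v],.179);r=cv2.minAreaRect((P[:,:2]*1000).astype(np.float32));print('top',len(P),r,P.mean(0),np.median(C[top][:,2]),u.min(),u.max(),v.min(),v.max())
dc=(V<60)&(d>0)&(C[...,2]<.01)&(np.hypot(C[...,0]-.519,C[...,1]+.263)<.06);Q=C[dc];print('disc',len(Q),cv2.minEnclosingCircle((Q[:,:2]*1000).astype(np.float32)))
co=(d>0)&(abs(C[...,2]-.123)<.004)&(np.hypot(C[...,0]-.519,C[...,1]+.263)<.035);Q=C[co];print('collar',len(Q),cv2.minEnclosingCircle((Q[:,:2]*1000).astype(np.float32)))
E
```

```text
3.0 [ 0.5198 -0.2628  0.2703] [-1.5716e+00  1.0000e-04  1.6224e+00] F [ 0.58 -0.29  0.26] op 0.092 q [-0.6   0.43  1.31  0.    1.4  -2.22]
1002 [0.13778123 0.17738307 0.17939053]
top 697 ((518.8898315429688, -264.4994812011719), (28.270936965942383, 13.485198020935059), 8.862159729003906) [ 0.51882101 -0.26460559  0.179     ] 0.17796251887177278 307 329 188 226
disc 1879 ((520.7738647460938, -262.5823059082031), 42.8005485534668)
collar 1108 ((520.5272216796875, -264.6077880859375), 20.858726501464844)
```

View pics/w3.png

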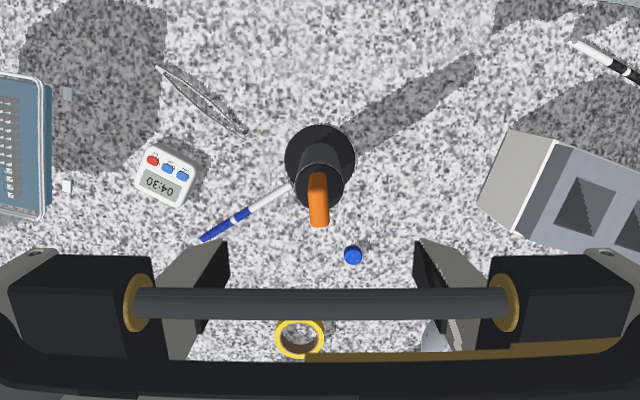

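```bash
python3 -m creep '[{"dx":-0.0017,"dy":0.04,"dz":0.001,"rx":0,"ry":-0.1,"rz":0,"gripper":0.6},{"dx":-0.0017,"dy":0.08,"dz":0.001,"rx":0,"ry":-0.1,"rz":0,"gripper":0.5},{"dx":-0.0017,"dy":0.117,"dz":0.001,"rx":0,"ry":-0.1,"rz":0,"gripper":0.5},{"dx":-0.0017,"dy":0.117,"dz":0.001,"rx":0,"ry":-0.1,"rz":0,"gripper":0.5},{"dx":-0.0017,"dy":0.117,"dz":0.001,"rx":0,"ry":-0.1,"rz":0,"gripper":0.2},{"dx":-0.0017,"dy":0.117,"dz":0.001,"rx":0,"ry":-0.1,"rz":0,"gripper":0.05},{"dx":-0.0017,"dy":0.117,"dz":0.001,"rx":0,"ry":-0.1,"rz":0,"gripper":0.05},{"dx":-0.0017,"dy":0.117,"dz":0.001,"rx":0,"ry":-0.1,"rz":0,"gripper":0.05},{"dx":-0.0017,"dy":0.117,"dz":0.001,"rx":0,"ry":-0.1,"rz":0,"gripper":0.05}]' 40; python3 look.py w4
```

```text
time: 4.18
tool_pos: [0.5183, -0.2663, 0.1532]
tool_rot: [-1.571, 0.0, 1.72]
contact_force: [-0.3, 0.7, 3.7]
opening: 0.0139
4.175 [ 0.5183 -0.2663  0.1532] [-1.5714e+00  3.0000e-04  1.7199e+00] F [-0.29  0.69  3.68] op 0.0139 q [-0.61  0.53  1.49  0.    1.12 -2.33]
```

View pics/w4.png

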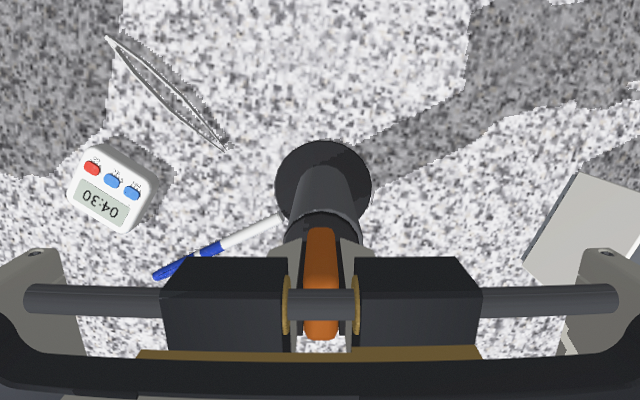

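```bash
python3 -m creep '[{"dx":0,"dy":-0.01,"dz":0,"rx":0,"ry":0,"rz":0,"gripper":0.05},{"dx":0,"dy":-0.04,"dz":0,"rx":0,"ry":0,"rz":0,"gripper":0.05},{"dx":0,"dy":-0.08,"dz":0,"rx":0,"ry":0,"rz":0,"gripper":0.05},{"dx":0,"dy":-0.12,"dz":0,"rx":0,"ry":0,"rz":0,"gripper":0.05},{"dx":0,"dy":-0.15,"dz":0,"rx":0,"ry":0,"rz":0,"gripper":0.05},{"dx":0,"dy":-0.16,"dz":0,"rx":0,"ry":0,"rz":0,"gripper":0.05},{"dx":0,"dy":-0.16,"dz":0,"rx":0,"ry":0,"rz":0,"gripper":0.05},{"dx":0,"dy":-0.16,"dz":0,"rx":0,"ry":0,"rz":0,"gripper":0.05}]'; python3 look.py w5
```

```text
time: 5.22
tool_pos: [0.5178, -0.266, 0.311]
tool_rot: [-1.569, -0.002, 1.72]
contact_force: [-0.6, 0.5, -0.5]
opening: 0.0139
5.225 [ 0.5178 -0.266   0.311 ] [-1.5687 -0.0021  1.72  ] F [-0.63  0.53 -0.46] op 0.0139 q [-0.61  0.41  1.23  0.    1.5  -2.33]
```

View pics/w5.png

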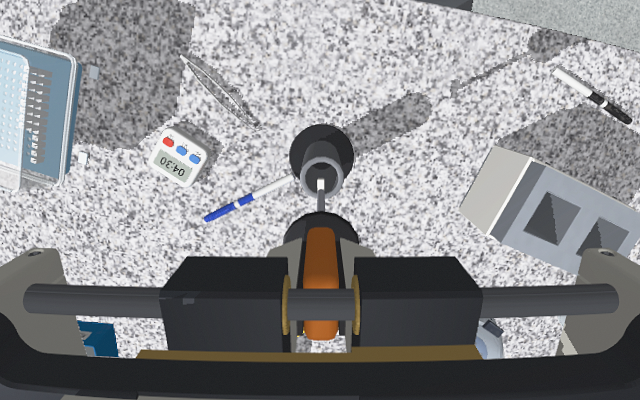

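The key hangs free: bar at pixel (321,184), black handle collar at (321,228), the tube mouth below at (321,178).

```bash
cat > bar.py <<'E'
from h import *
import pickle,sys
t=sys.argv[1]
st=pickle.load(open(t+'.pkl','rb')); K,D,M=campose('wrist',st); im=cv2.imread(f'pics/{t}.png'); d=np.load(t+'.npy')
c=get_calibration('wrist')['mount']; cpt=(K,D,np.array(c)); C=cloud(cpt,d)
m=(d>0)&(C[...,1]>.11)&(C[...,1]<.17)&(np.hypot(C[...,0],C[...,2])<.025)
v,u=np.nonzero(m)
for a,b in ((.136,.139),(.139,.142),(.142,.147),(.147,.152)):
    s=m&(C[...,1]>a)&(C[...,1]<b)
    if s.sum(): 
        v,u=np.nonzero(s); print(a,s.sum(),C[s].mean(0).round(4),'x',C[s][:,0].min().round(4),C[s][:,0].max().round(4),'z',C[s][:,2].min().round(4),C[s][:,2].max().round(4),'uv',u.min(),u.max(),v.min(),v.max(), im[s].mean(0).round())
m2=(d>0)&(C[...,1]>.05)&(C[...,1]<.13)&(np.hypot(C[...,0],C[...,2])<.012)
P=C[m2]; 
if len(P)>10:
    print('shaft fit x,z vs y at .146:',[np.polyval(np.polyfit(P[:,1],P[:,k],1),.146).round(4) for k in (0,2)],len(P))
cv2.imwrite(f'pics/{t}z.png',cv2.resize(im[130:250,260:380],None,fx=5,fy=5,interpolation=cv2.INTER_CUBIC))
E
python3 bar.py w5
```

```text
0.136 6 [-0.0003  0.1375 -0.0006] x -0.0032 0.0025 z -0.002 0.0005 uv 317 324 190 193 [108. 102. 100.]
0.139 42 [-0.0003  0.1412  0.0031] x -0.0032 0.0026 z -0.0018 0.008 uv 317 324 180 192 [219. 219. 219.]
0.142 57 [-0.0003  0.143   0.0045] x -0.0033 0.0026 z -0.0018 0.0086 uv 317 324 178 191 [191. 192. 193.]
shaft fit x,z vs y at .146: [np.float64(-0.0002), np.float64(-0.0005)] 140
```

View pics/w5z.png

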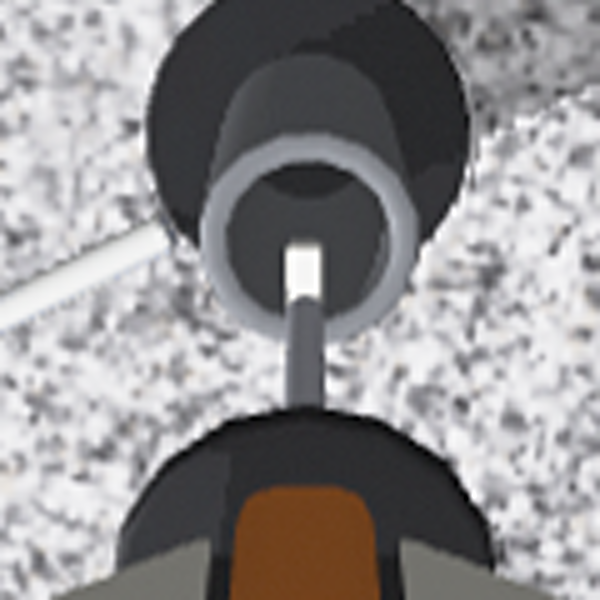

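```bash
python3 -m creep '[{"dx":0.02,"dy":0,"dz":-0.004,"rx":0,"ry":0,"rz":0,"gripper":0.05},{"dx":0.06,"dy":0,"dz":-0.0106,"rx":0,"ry":0,"rz":0,"gripper":0.05},{"dx":0.11,"dy":0,"dz":-0.0194,"rx":0,"ry":0,"rz":0,"gripper":0.05},{"dx":0.16,"dy":0,"dz":-0.0283,"rx":0,"ry":0,"rz":0,"gripper":0.05},{"dx":0.205,"dy":0,"dz":-0.0362,"rx":0,"ry":0,"rz":0,"gripper":0.05},{"dx":0.232,"dy":0,"dz":-0.041,"rx":0,"ry":0,"rz":0,"gripper":0.05},{"dx":0.2424,"dy":0,"dz":-0.0428,"rx":0,"ry":0,"rz":0,"gripper":0.05},{"dx":0.2424,"dy":0,"dz":-0.0428,"rx":0,"ry":0,"rz":0,"gripper":0.05},{"dx":0.2424,"dy":0,"dz":-0.0428,"rx":0,"ry":0,"rz":0,"gripper":0.05}]'; python3 look.py w6; python3 bar.py w6
```

```text
time: 6.4
tool_pos: [0.5245, -0.021, 0.3126]
tool_rot: [-1.571, 0.0, 1.719]
contact_force: [0.7, 0.2, -0.6]
opening: 0.0138
6.4 [ 0.5245 -0.021   0.3126] [-1.5706e+00  2.0000e-04  1.7191e+00] F [ 0.65  0.18 -0.65] op 0.0138 q [-0.19  0.3   1.4  -0.    1.45 -1.9 ]
0.136 9 [-0.0004  0.1376 -0.0005] x -0.0032 0.0026 z -0.0017 0.0007 uv 317 324 190 193 [112. 105. 104.]
0.139 47 [-0.0002  0.1413  0.004 ] x -0.0032 0.0026 z -0.0018 0.0088 uv 317 324 179 192 [224. 225. 225.]
0.142 49 [-0.0004  0.1431  0.004 ] x -0.0033 0.0026 z -0.002 0.0087 uv 317 324 178 191 [185. 186. 186.]
shaft fit x,z vs y at .146: [np.float64(-0.0002), np.float64(-0.0006)] 139
```

View pics/w6z.png

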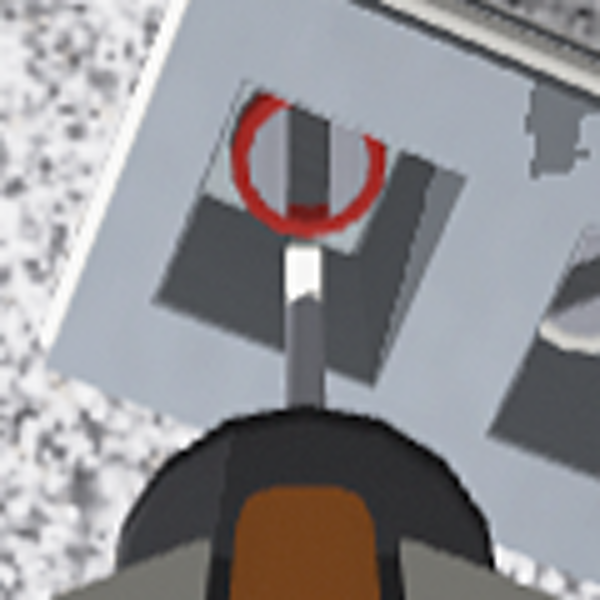

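```bash
python3 - <<'E'
from h import *
import pickle
t='w6'
st=pickle.load(open(t+'.pkl','rb')); cp=campose('wrist',st); im=cv2.imread(f'pics/{t}.png')
hsv=cv2.cvtColor(im,cv2.COLOR_BGR2HSV);H,S,V=[hsv[...,i] for i in range(3)]
box=np.zeros((400,640),bool);box[140:180,300:345]=1
red=((H<8)|(H>172))&(S>120)&box
v,u=np.nonzero(red); P=onplane(cp,np.c_[u,v],.047)
# outer rim: points, fix r: robust fit circle on ring mean radius r free
from scipy.optimize import least_squares
R=rot(st['tool_rot']); 
f=lambda p: np.linalg.norm(P[:,:2]-p[:2],axis=1)-p[2]
s=least_squares(f,[.526,-.02,.0168]).x; print('rim',s)
L=(np.r_[s[:2],.047]-st['tool_pos'])@R; print('rim in tool',L)
m=box&(V<100)&(S<80); v,u=np.nonzero(m);Q=onplane(cp,np.c_[u,v],.0465);k=np.linalg.norm(Q[:,:2]-s[:2],axis=1)<.0135
Q=Q[k]; T=(Q-st['tool_pos'])@R; print(len(T),'slot tool x',T[:,0].mean(),T[:,0].min(),T[:,0].max())
pf=np.polyfit(T[:,2],T[:,0],1);print('slope',pf)
E
```

```text
rim [ 0.52517758 -0.02056382  0.01609628]
rim in tool [ 0.00037794  0.2655693  -0.00080178]
147 slot tool x 0.0005114416829714361 -0.0034731681905049924 0.004769517911130958
slope [-0.03530639  0.00047452]
```

```bash
python3 -m creep '[{"dx":0.0007,"dy":0.01,"dz":0.001,"rx":0,"ry":0,"rz":0,"gripper":0.05},{"dx":0.0007,"dy":0.035,"dz":0.001,"rx":0,"ry":0,"rz":0,"gripper":0.05},{"dx":0.0007,"dy":0.06,"dz":0.001,"rx":0,"ry":0,"rz":0,"gripper":0.05},{"dx":0.0007,"dy":0.085,"dz":0.001,"rx":0,"ry":0,"rz":0,"gripper":0.05},{"dx":0.0007,"dy":0.105,"dz":0.001,"rx":0,"ry":0,"rz":0,"gripper":0.05},{"dx":0.0007,"dy":0.112,"dz":0.001,"rx":0,"ry":0,"rz":0,"gripper":0.05},{"dx":0.0007,"dy":0.112,"dz":0.001,"rx":0,"ry":0,"rz":0,"gripper":0.05},{"dx":0.0007,"dy":0.112,"dz":0.001,"rx":0,"ry":0,"rz":0,"gripper":0.05}]'; python3 look.py w7; python3 bar.py w7
```

```text
time: 7.45
tool_pos: [0.5239, -0.0198, 0.2015]
tool_rot: [-1.572, 0.0, 1.72]
contact_force: [0.4, 0.0, -1.1]
opening: 0.0139
7.45 [ 0.5239 -0.0198  0.2015] [-1.5723e+00  4.0000e-04  1.7198e+00] F [ 0.43  0.02 -1.14] op 0.0139 q [-0.18  0.38  1.59  0.    1.17 -1.9 ]
0.136 23 [ 0.0132  0.1373 -0.0057] x -0.0032 0.0246 z -0.0156 0.0006 uv 317 351 190 208 [87. 82. 80.]
0.139 44 [0.0052 0.1411 0.0002] x -0.0024 0.0242 z -0.0149 0.0072 uv 318 350 181 207 [157. 158. 158.]
0.142 57 [ 0.0059  0.1434 -0.0016] x -0.0033 0.0237 z -0.0161 0.0075 uv 317 349 180 206 [130. 130. 129.]
0.147 14 [ 0.0216  0.1491 -0.01  ] x 0.019 0.0239 z -0.0158 -0.005 uv 343 349 193 205 [80. 76. 73.]
shaft fit x,z vs y at .146: [np.float64(-0.0003), np.float64(-0.0005)] 141
```

View pics/w7z.png

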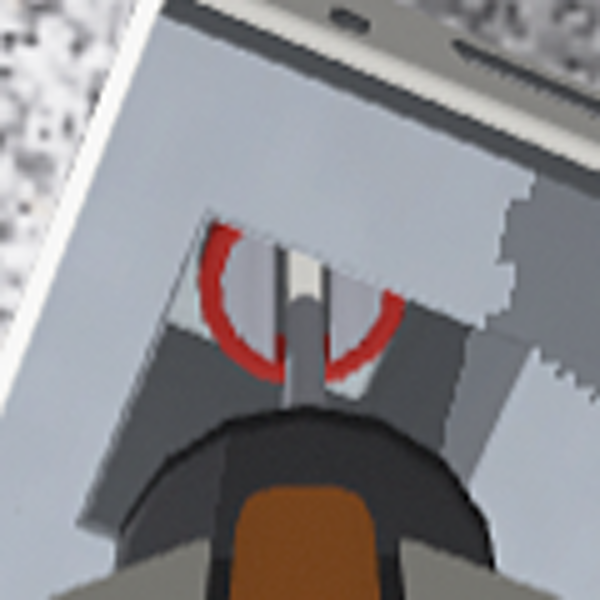

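Bar (zoom pixel 303) sits centred in the slot (275–330). Lowering in small steps.

```bash
python3 -m creep '[{"dx":0,"dy":0.004,"dz":0,"rx":0,"ry":0,"rz":0,"gripper":0.05},{"dx":0,"dy":0.007,"dz":0,"rx":0,"ry":0,"rz":0,"gripper":0.05},{"dx":0,"dy":0.0085,"dz":0,"rx":0,"ry":0,"rz":0,"gripper":0.05},{"dx":0,"dy":0.0095,"dz":0,"rx":0,"ry":0,"rz":0,"gripper":0.05},{"dx":0,"dy":0.0095,"dz":0,"rx":0,"ry":0,"rz":0,"gripper":0.05}]'
```

```text
time: 8.12
tool_pos: [0.5234, -0.0196, 0.1912]
tool_rot: [-1.571, -0.0, 1.72]
contact_force: [0.2, -0.1, -0.7]
opening: 0.0138
```

```bash
python3 -m creep '[{"dx":0,"dy":0.001,"dz":0,"rx":0,"ry":0,"rz":0,"gripper":0.05},{"dx":0,"dy":0.002,"dz":0,"rx":0,"ry":0,"rz":0,"gripper":0.05},{"dx":0,"dy":0.003,"dz":0,"rx":0,"ry":0,"rz":0,"gripper":0.05},{"dx":0,"dy":0.003,"dz":0,"rx":0,"ry":0,"rz":0,"gripper":0.05}]'
```

```text
time: 8.62
tool_pos: [0.5234, -0.0196, 0.1881]
tool_rot: [-1.571, -0.0, 1.72]
contact_force: [0.8, -0.8, -0.4]
opening: 0.0135
```

```bash
python3 -m creep '[{"dx":0,"dy":0.002,"dz":0,"rx":0,"ry":0,"rz":0,"gripper":0.05},{"dx":0,"dy":0.004,"dz":0,"rx":0,"ry":0,"rz":0,"gripper":0.05},{"dx":0,"dy":0.006,"dz":0,"rx":0,"ry":0,"rz":0,"gripper":0.05},{"dx":0,"dy":0.0075,"dz":0,"rx":0,"ry":0,"rz":0,"gripper":0.05},{"dx":0,"dy":0.0075,"dz":0,"rx":0,"ry":0,"rz":0,"gripper":0.05}]'; python3 look.py w8; python3 bar.py w8
```

```text
time: 9.25
tool_pos: [0.5234, -0.0196, 0.1806]
tool_rot: [-1.571, -0.0, 1.72]
contact_force: [0.8, -1.0, -1.4]
opening: 0.0137
9.25 [ 0.5234 -0.0196  0.1806] [-1.5705e+00 -2.0000e-04  1.7200e+00] F [ 0.85 -1.02 -1.39] op 0.0137 q [-0.18  0.4   1.62  0.    1.12 -1.9 ]
0.136 22 [ 0.0019  0.1371 -0.009 ] x -0.0187 0.0215 z -0.0166 0.0064 uv 298 347 183 210 [ 83.  80. 112.]
0.139 13 [ 0.0091  0.1405 -0.0149] x -0.0058 0.0211 z -0.0166 -0.0112 uv 314 346 202 209 [60. 59. 86.]
0.142 16 [ 0.0062  0.1443 -0.0126] x -0.0194 0.0205 z -0.0164 -0.0004 uv 298 345 188 207 [63. 61. 87.]
0.147 88 [-0.006   0.1507 -0.0093] x -0.0233 0.0207 z -0.0168 0.0029 uv 294 345 183 206 [95. 92. 94.]
shaft fit x,z vs y at .146: [np.float64(-0.0002), np.float64(-0.0005)] 138
```

View pics/w8z.png

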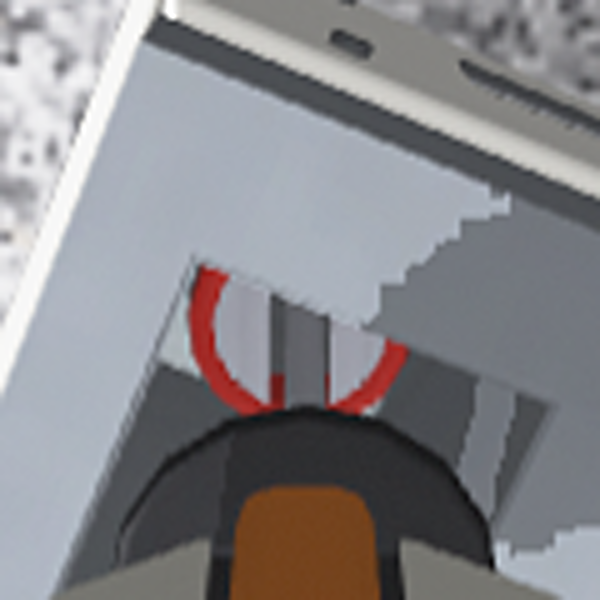

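```bash
python3 -m creep '[{"dx":-0.0006,"dy":0,"dz":0,"rx":0,"ry":0,"rz":0,"gripper":0.05},{"dx":-0.0002,"dy":0,"dz":-0.0001,"rx":0,"ry":0.17,"rz":0,"gripper":0.05},{"dx":0.0002,"dy":0,"dz":-0.0003,"rx":0,"ry":0.35,"rz":0,"gripper":0.05},{"dx":0.0006,"dy":0,"dz":-0.0005,"rx":0,"ry":0.52,"rz":0,"gripper":0.05},{"dx":0.0009,"dy":0,"dz":-0.0008,"rx":0,"ry":0.7,"rz":0,"gripper":0.05}]'
```

```text
time: 9.93
tool_pos: [0.5241, -0.0187, 0.1808]
tool_rot: [-1.571, -0.0, 1.014]
contact_force: [-0.3, 0.3, -1.4]
opening: 0.0141
```

```bash
python3 -m creep '[{"dx":0.0004,"dy":0,"dz":-0.0001,"rx":0,"ry":0.17,"rz":0,"gripper":0.05},{"dx":0.0008,"dy":0,"dz":-0.0003,"rx":0,"ry":0.35,"rz":0,"gripper":0.05},{"dx":0.0012,"dy":0,"dz":-0.0005,"rx":0,"ry":0.52,"rz":0,"gripper":0.05},{"dx":0.0015,"dy":0,"dz":-0.0008,"rx":0,"ry":0.7,"rz":0,"gripper":0.05},{"dx":0.0015,"dy":0,"dz":-0.0008,"rx":0,"ry":0.7,"rz":0,"gripper":0.05}]'; python3 look.py w9;python3 bar.py w9
```

```text
time: 10.55
tool_pos: [0.5256, -0.0178, 0.1808]
tool_rot: [-1.571, -0.0, 0.322]
contact_force: [0.4, -0.6, -0.8]
opening: 0.0134
10.55 [ 0.5256 -0.0178  0.1808] [-1.5708e+00 -2.0000e-04  3.2160e-01] F [ 0.39 -0.58 -0.84] op 0.0134 q [-0.18  0.4   1.62  0.    1.12 -0.5 ]
0.136 49 [ 0.0014  0.1374 -0.0075] x -0.0157 0.0226 z -0.0196 0.0086 uv 301 347 181 213 [ 95.  91. 106.]
0.139 21 [ 0.0056  0.1404 -0.0097] x -0.0159 0.022 z -0.0201 0.0006 uv 301 346 189 213 [85. 82. 95.]
0.142 33 [ 0.0022  0.144  -0.0115] x -0.0161 0.0222 z -0.0222 0.0002 uv 301 346 189 213 [71. 70. 91.]
0.147 216 [-0.0014  0.1508 -0.0072] x -0.0206 0.0216 z -0.0217 -0.0003 uv 296 345 187 212 [80. 77. 79.]
shaft fit x,z vs y at .146: [np.float64(0.0005), np.float64(-0.0001)] 138
```

View pics/w9z.png

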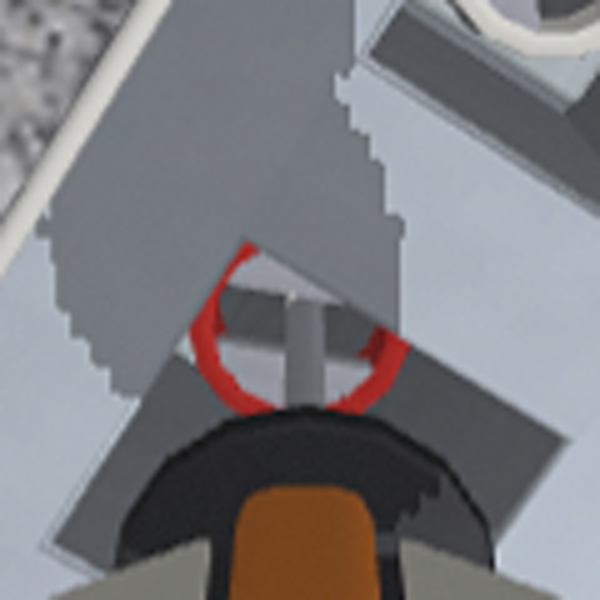

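```bash
python3 -m creep '[{"dx":0,"dy":-0.001,"dz":0,"rx":0,"ry":0,"rz":0,"gripper":0.05},{"dx":0,"dy":-0.002,"dz":0,"rx":0,"ry":0,"rz":0,"gripper":0.05},{"dx":0,"dy":-0.003,"dz":0,"rx":0,"ry":0,"rz":0,"gripper":0.05},{"dx":0,"dy":-0.005,"dz":0,"rx":0,"ry":0,"rz":0,"gripper":0.05},{"dx":0,"dy":-0.008,"dz":0,"rx":0,"ry":0,"rz":0,"gripper":0.05},{"dx":0,"dy":-0.01,"dz":0,"rx":0,"ry":0,"rz":0,"gripper":0.05},{"dx":0,"dy":-0.01,"dz":0,"rx":0,"ry":0,"rz":0,"gripper":0.05}]'; python3 look.py w10;python3 bar.py w10
```

```text
time: 11.48
tool_pos: [0.5257, -0.0178, 0.1909]
tool_rot: [-1.571, -0.0, 0.32]
contact_force: [0.2, -0.3, -2.7]
opening: 0.0136
11.475 [ 0.5257 -0.0178  0.1909] [-1.5709e+00 -5.0000e-04  3.2000e-01] F [ 0.22 -0.34 -2.72] op 0.0136 q [-0.18  0.39  1.6   0.    1.15 -0.5 ]
0.136 616 [-0.0022  0.1372 -0.0045] x -0.0179 0.0232 z -0.0184 0.0133 uv 298 348 175 212 [103.  99. 148.]
0.139 47 [ 0.0013  0.1403 -0.0074] x -0.015 0.0228 z -0.0209 0.0008 uv 302 347 189 214 [ 99.  94. 105.]
0.142 38 [ 0.0089  0.1438 -0.0099] x -0.0168 0.0231 z -0.0212 0.0012 uv 300 347 188 212 [73. 72. 91.]
0.147 34 [ 0.0053  0.1492 -0.0134] x -0.0172 0.0227 z -0.0222 -0.005 uv 300 346 192 212 [70. 68. 87.]
shaft fit x,z vs y at .146: [np.float64(0.0006), np.float64(-0.0002)] 138
```

View pics/w10z.png

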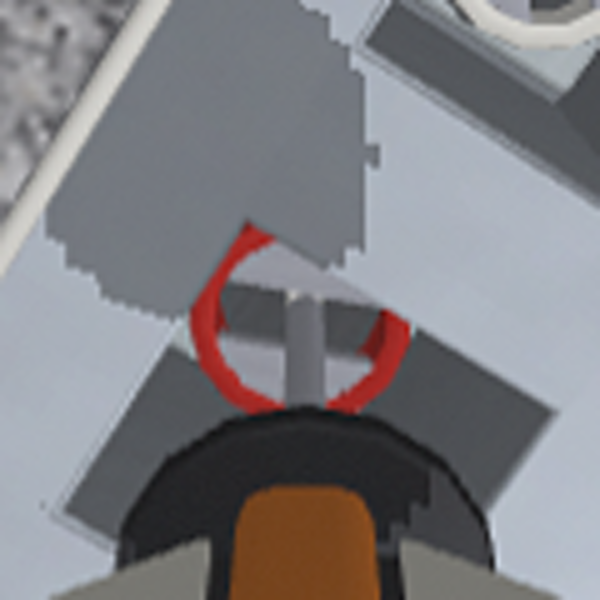

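The carrier rides with the key (wrist force −2.7 N). Lifting out.

```bash
python3 -m creep '[{"dx":0,"dy":-0.006,"dz":0,"rx":0,"ry":0,"rz":0,"gripper":0.05},{"dx":0,"dy":-0.016,"dz":0,"rx":0,"ry":0,"rz":0,"gripper":0.05},{"dx":0,"dy":-0.028,"dz":0,"rx":0,"ry":0,"rz":0,"gripper":0.05},{"dx":0,"dy":-0.04,"dz":0,"rx":0,"ry":0,"rz":0,"gripper":0.05},{"dx":0,"dy":-0.052,"dz":0,"rx":0,"ry":0,"rz":0,"gripper":0.05},{"dx":0,"dy":-0.064,"dz":0,"rx":0,"ry":0,"rz":0,"gripper":0.05},{"dx":0,"dy":-0.076,"dz":0,"rx":0,"ry":0,"rz":0,"gripper":0.05},{"dx":0,"dy":-0.088,"dz":0,"rx":0,"ry":0,"rz":0,"gripper":0.05},{"dx":0,"dy":-0.1,"dz":0,"rx":0,"ry":0,"rz":0,"gripper":0.05},{"dx":0,"dy":-0.112,"dz":0,"rx":0,"ry":0,"rz":0,"gripper":0.05},{"dx":0,"dy":-0.12,"dz":0,"rx":0,"ry":0,"rz":0,"gripper":0.05},{"dx":0,"dy":-0.124,"dz":0,"rx":0,"ry":0,"rz":0,"gripper":0.05},{"dx":0,"dy":-0.124,"dz":0,"rx":0,"ry":0,"rz":0,"gripper":0.05},{"dx":0,"dy":-0.124,"dz":0,"rx":0,"ry":0,"rz":0,"gripper":0.05},{"dx":0,"dy":-0.124,"dz":0,"rx":0,"ry":0,"rz":0,"gripper":0.05}]'; python3 look.py w11;python3 - <<'E'
from h import *
p,d=read_camera('side');cv2.imwrite('pics/s11.png',p[:,:,::-1]);np.save('s11.npy',d)
E
```

```text
time: 13.4
tool_pos: [0.5254, -0.0178, 0.3143]
tool_rot: [-1.57, 0.001, 0.32]
contact_force: [0.1, 0.6, -2.4]
opening: 0.0135
13.4 [ 0.5254 -0.0178  0.3143] [-1.5704e+00  7.0000e-04  3.2000e-01] F [ 0.14  0.62 -2.44] op 0.0135 q [-0.18  0.3   1.39  0.    1.45 -0.5 ]
```

View pics/w11.png

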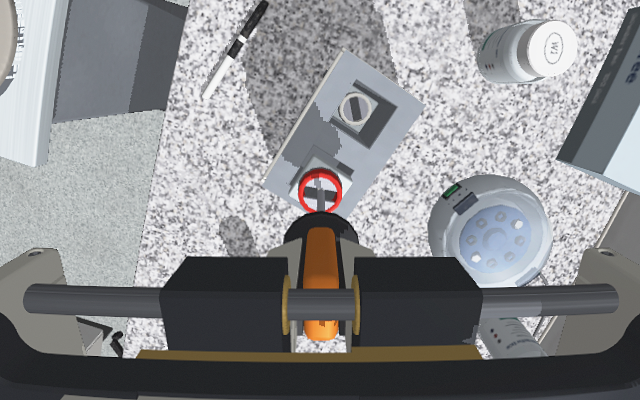

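View pics/s11.png

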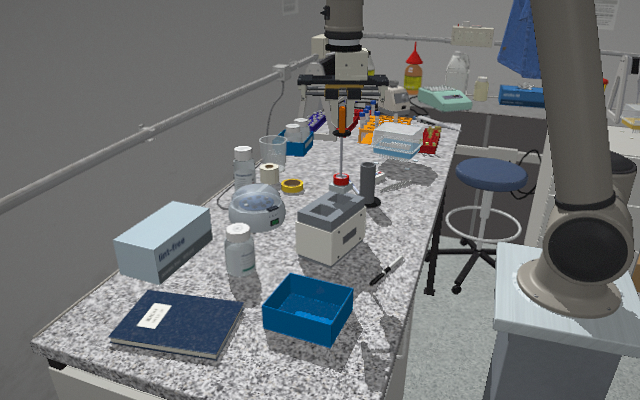

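Carrier hangs level on the key above the block (wrist image (320,190)); bystanders untouched. Carrying to the tray.

```bash
python3 -m creep '[{"dx":0.0011,"dy":0,"dz":0.005,"rx":0,"ry":0,"rz":0,"gripper":0.05},{"dx":0.0032,"dy":0,"dz":0.015,"rx":0,"ry":0,"rz":0,"gripper":0.05},{"dx":0.0068,"dy":0,"dz":0.032,"rx":0,"ry":0,"rz":0,"gripper":0.05},{"dx":0.0117,"dy":0,"dz":0.055,"rx":0,"ry":0,"rz":0,"gripper":0.05},{"dx":0.0171,"dy":0,"dz":0.08,"rx":0,"ry":0,"rz":0,"gripper":0.05},{"dx":0.0224,"dy":0,"dz":0.105,"rx":0,"ry":0,"rz":0,"gripper":0.05},{"dx":0.0278,"dy":0,"dz":0.13,"rx":0,"ry":0,"rz":0,"gripper":0.05},{"dx":0.0331,"dy":0,"dz":0.155,"rx":0,"ry":0,"rz":0,"gripper":0.05},{"dx":0.0384,"dy":0,"dz":0.18,"rx":0,"ry":0,"rz":0,"gripper":0.05},{"dx":0.0438,"dy":0,"dz":0.205,"rx":0,"ry":0,"rz":0,"gripper":0.05},{"dx":0.0491,"dy":0,"dz":0.23,"rx":0,"ry":0,"rz":0,"gripper":0.05},{"dx":0.0545,"dy":0,"dz":0.255,"rx":0,"ry":0,"rz":0,"gripper":0.05},{"dx":0.0587,"dy":0,"dz":0.275,"rx":0,"ry":0,"rz":0,"gripper":0.05},{"dx":0.0615,"dy":0,"dz":0.288,"rx":0,"ry":0,"rz":0,"gripper":0.05},{"dx":0.063,"dy":0,"dz":0.295,"rx":0,"ry":0,"rz":0,"gripper":0.05},{"dx":0.063,"dy":0,"dz":0.295,"rx":0,"ry":0,"rz":0,"gripper":0.05},{"dx":0.063,"dy":0,"dz":0.295,"rx":0,"ry":0,"rz":0,"gripper":0.05}]'; python3 look.py w12
```

```text
time: 15.62
tool_pos: [0.4927, 0.2815, 0.3147]
tool_rot: [-1.571, 0.0, 0.319]
contact_force: [-0.3, 0.3, -2.2]
opening: 0.0136
15.625 [0.4927 0.2815 0.3147] [-1.571e+00  1.000e-04  3.193e-01] F [-0.27  0.25 -2.19] op 0.0136 q [ 0.38  0.38  1.27 -0.    1.49  0.06]
```

View pics/w12.png

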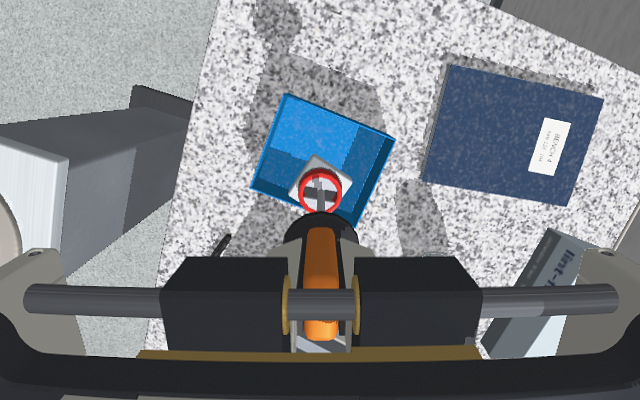

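```bash
python3 -m creep '[{"dx":0,"dy":0.005,"dz":0,"rx":0,"ry":0,"rz":0,"gripper":0.05},{"dx":0,"dy":0.017,"dz":0,"rx":0,"ry":0,"rz":0,"gripper":0.05},{"dx":0,"dy":0.032,"dz":0,"rx":0,"ry":0,"rz":0,"gripper":0.05},{"dx":0,"dy":0.048,"dz":0,"rx":0,"ry":0,"rz":0,"gripper":0.05},{"dx":0,"dy":0.064,"dz":0,"rx":0,"ry":0,"rz":0,"gripper":0.05},{"dx":0,"dy":0.08,"dz":0,"rx":0,"ry":0,"rz":0,"gripper":0.05},{"dx":0,"dy":0.096,"dz":0,"rx":0,"ry":0,"rz":0,"gripper":0.05},{"dx":0,"dy":0.11,"dz":0,"rx":0,"ry":0,"rz":0,"gripper":0.05},{"dx":0,"dy":0.122,"dz":0,"rx":0,"ry":0,"rz":0,"gripper":0.05},{"dx":0,"dy":0.13,"dz":0,"rx":0,"ry":0,"rz":0,"gripper":0.05},{"dx":0,"dy":0.135,"dz":0,"rx":0,"ry":0,"rz":0,"gripper":0.05},{"dx":0,"dy":0.137,"dz":0,"rx":0,"ry":0,"rz":0,"gripper":0.05},{"dx":0,"dy":0.137,"dz":0,"rx":0,"ry":0,"rz":0,"gripper":0.05},{"dx":0,"dy":0.137,"dz":0,"rx":0,"ry":0,"rz":0,"gripper":0.05}]'; python3 look.py w13
```

```text
time: 17.42
tool_pos: [0.4927, 0.2822, 0.1781]
tool_rot: [-1.571, -0.001, 0.32]
contact_force: [0.4, -0.3, -2.1]
opening: 0.0138
17.425 [0.4927 0.2822 0.1781] [-1.5707e+00 -8.0000e-04  3.2000e-01] F [ 0.38 -0.29 -2.06] op 0.0138 q [0.39 0.48 1.5  0.   1.16 0.07]
```

View pics/w13.png

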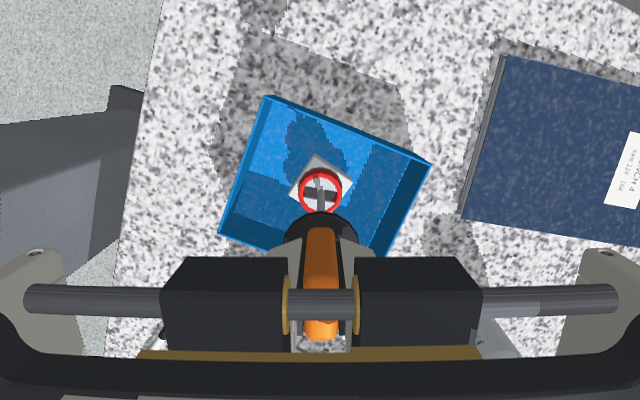

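Carrier (320,190) is well inside the tray walls, just above the floor. Touching down slowly.

```bash
python3 -m creep '[{"dx":0,"dy":0.001,"dz":0,"rx":0,"ry":0,"rz":0,"gripper":0.05},{"dx":0,"dy":0.002,"dz":0,"rx":0,"ry":0,"rz":0,"gripper":0.05},{"dx":0,"dy":0.003,"dz":0,"rx":0,"ry":0,"rz":0,"gripper":0.05},{"dx":0,"dy":0.004,"dz":0,"rx":0,"ry":0,"rz":0,"gripper":0.05},{"dx":0,"dy":0.005,"dz":0,"rx":0,"ry":0,"rz":0,"gripper":0.05},{"dx":0,"dy":0.006,"dz":0,"rx":0,"ry":0,"rz":0,"gripper":0.05},{"dx":0,"dy":0.007,"dz":0,"rx":0,"ry":0,"rz":0,"gripper":0.05},{"dx":0,"dy":0.007,"dz":0,"rx":0,"ry":0,"rz":0,"gripper":0.05},{"dx":0,"dy":0.007,"dz":0,"rx":0,"ry":0,"rz":0,"gripper":0.05}]'; python3 look.py w14; python3 bar.py w14; python3 bar.py w13
```

```text
time: 18.6
tool_pos: [0.4926, 0.2821, 0.1708]
tool_rot: [-1.571, -0.0, 0.32]
contact_force: [-0.3, 1.0, -1.0]
opening: 0.0138
18.6 [0.4926 0.2821 0.1708] [-1.5707e+00 -2.0000e-04  3.2000e-01] F [-0.28  1.04 -0.97] op 0.0138 q [0.39 0.48 1.51 0.   1.15 0.07]
0.136 78 [0.0002 0.1373 0.0036] x -0.0188 0.0174 z -0.0143 0.0154 uv 297 341 173 208 [ 77.  76. 133.]
0.139 51 [0.0013 0.1404 0.0058] x -0.0171 0.0141 z -0.0109 0.0157 uv 299 337 171 202 [ 42.  43. 104.]
0.142 66 [0.0004 0.1444 0.0081] x -0.0173 0.0168 z -0.0115 0.0156 uv 299 340 170 201 [ 33.  35. 110.]
0.147 516 [-0.0002  0.151   0.0024] x -0.0248 0.0242 z -0.0132 0.0238 uv 291 348 159 201 [119. 116. 121.]
shaft fit x,z vs y at .146: [np.float64(0.0004), np.float64(-0.0)] 137
0.136 883 [-5.000e-04  1.371e-01 -1.000e-04] x -0.018 0.0175 z -0.0188 0.0158 uv 298 341 172 212 [132. 129. 208.]
0.139 80 [-0.0008  0.1404  0.0026] x -0.017 0.0175 z -0.0163 0.0155 uv 299 341 172 209 [ 76.  74. 121.]
0.142 64 [0.0028 0.1443 0.0085] x -0.0157 0.0178 z -0.0111 0.0155 uv 301 341 170 201 [ 34.  36. 109.]
0.147 60 [0.0008 0.1494 0.0087] x -0.0167 0.0171 z -0.0116 0.0154 uv 300 340 169 200 [ 31.  34. 108.]
shaft fit x,z vs y at .146: [np.float64(0.0009), np.float64(-0.0002)] 139
```

View pics/w14z.png

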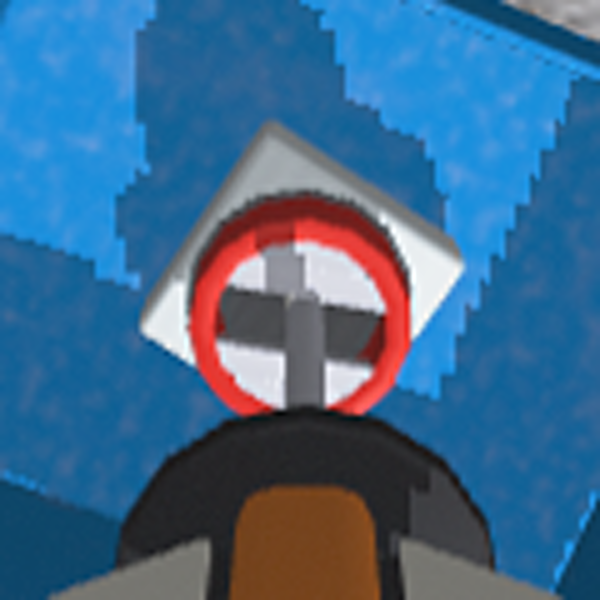

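View pics/w13z.png

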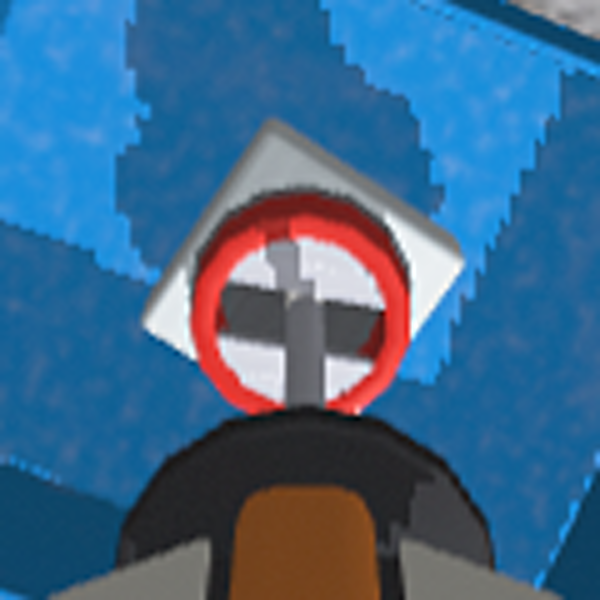

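```bash
python3 - <<'E'
from h import *
import pickle
for t,z in (('w14',.0365),('w9',.0465)):
    st=pickle.load(open(t+'.pkl','rb')); cp=campose('wrist',st); im=cv2.imread(f'pics/{t}.png')
    hsv=cv2.cvtColor(im,cv2.COLOR_BGR2HSV);H,S,V=[hsv[...,i] for i in range(3)]
    # edges of slot: left and right of shaft
    R=rot(st['tool_rot'])
    res=[]
    for u in list(range(307,316))+list(range(327,333)):
        col=[v for v in range(182,205) if V[v,u]<100 and S[v,u]<70]
        if len(col)>3: res.append((u,np.mean(col),len(col)))
    P=onplane(cp,[(a,b) for a,b,c in res],z); T=(P-st['tool_pos'])@R
    pf=np.polyfit(P[:,0],P[:,1],1); print(t,len(res),'slot yaw world',np.arctan(pf[0]) , 'tool x,z fit: z at x=0',np.polyval(np.polyfit(T[:,0],T[:,2],1),0))
    red=((H<8)|(H>172))&(S>120);red[:150]=0;red[215:]=0;red[:,:290]=0;red[:,350:]=0
    v,u=np.nonzero(red)
    print(np.median(np.load(t+'.npy')[red]))
d=np.load('w14.npy');st=pickle.load(open('w14.pkl','rb'));C=cloud(campose('wrist',st),d);im=cv2.imread('pics/w14.png');hsv=cv2.cvtColor(im,cv2.COLOR_BGR2HSV)
m=(hsv[...,2]>170)&(hsv[...,1]<60)&(d>0)&(np.hypot(C[...,0]-.493,C[...,1]-.28)<.016);print('plate z',np.percentile(C[m][:,2],[10,50,90]))
E
```

```text
w14 15 slot yaw world 0.15131345995912554 tool x,z fit: z at x=0 -0.002172537032718186
0.2867087
w9 15 slot yaw world 0.16593635482982258 tool x,z fit: z at x=0 -0.0018874340190605788
0.28912884
plate z [0.03537971 0.03627143 0.03717612]
```

```bash
python3 -m creep '[{"dx":-0.0004,"dy":0,"dz":-0.0001,"rx":0,"ry":-0.17,"rz":0,"gripper":0.05},{"dx":-0.0008,"dy":0,"dz":-0.0002,"rx":0,"ry":-0.35,"rz":0,"gripper":0.05},{"dx":-0.0012,"dy":0,"dz":-0.0003,"rx":0,"ry":-0.52,"rz":0,"gripper":0.05},{"dx":-0.0016,"dy":0,"dz":-0.0005,"rx":0,"ry":-0.7,"rz":0,"gripper":0.05},{"dx":-0.0019,"dy":0,"dz":-0.0009,"rx":0,"ry":-0.87,"rz":0,"gripper":0.05},{"dx":-0.0022,"dy":0,"dz":-0.0012,"rx":0,"ry":-1.05,"rz":0,"gripper":0.05},{"dx":-0.0023,"dy":0,"dz":-0.0016,"rx":0,"ry":-1.22,"rz":0,"gripper":0.05},{"dx":-0.0024,"dy":0,"dz":-0.002,"rx":0,"ry":-1.4,"rz":0,"gripper":0.05},{"dx":-0.0024,"dy":0,"dz":-0.002,"rx":0,"ry":-1.4,"rz":0,"gripper":0.05}]'; python3 look.py w15; python3 bar.py w15
```

```text
time: 19.77
tool_pos: [0.4909, 0.2794, 0.1708]
tool_rot: [-1.571, -0.0, 1.718]
contact_force: [-0.2, 0.4, -0.4]
opening: 0.0139
19.775 [0.4909 0.2794 0.1708] [-1.5709e+00 -1.0000e-04  1.7184e+00] F [-0.17  0.44 -0.45] op 0.0139 q [ 0.38  0.48  1.52  0.    1.14 -1.34]
0.136 67 [-0.0008  0.1373  0.0065] x -0.0179 0.0173 z -0.0159 0.0156 uv 299 342 172 209 [ 70.  70. 137.]
0.139 66 [-0.0005  0.1411  0.0051] x -0.0155 0.014 z -0.016 0.0155 uv 302 338 171 208 [128. 130. 160.]
0.142 116 [-0.0005  0.1437  0.0069] x -0.0183 0.0159 z -0.016 0.0159 uv 299 340 170 207 [ 95.  97. 140.]
0.147 375 [-0.0008  0.151   0.0047] x -0.0232 0.024 z -0.0161 0.0226 uv 294 349 160 205 [134. 131. 138.]
shaft fit x,z vs y at .146: [np.float64(-0.0003), np.float64(-0.0006)] 140
```

View pics/w15z.png

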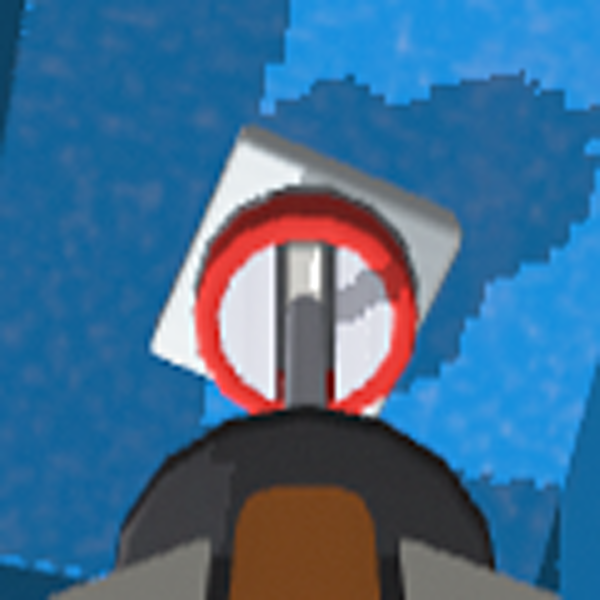

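The bar (zoom 305,270) lies aligned and centred in the slot (275–335). Raising slowly.

```bash
python3 -m creep '[{"dx":0,"dy":-0.002,"dz":0,"rx":0,"ry":0,"rz":0,"gripper":0.05},{"dx":0,"dy":-0.004,"dz":0,"rx":0,"ry":0,"rz":0,"gripper":0.05},{"dx":0,"dy":-0.007,"dz":0,"rx":0,"ry":0,"rz":0,"gripper":0.05},{"dx":0,"dy":-0.01,"dz":0,"rx":0,"ry":0,"rz":0,"gripper":0.05},{"dx":0,"dy":-0.014,"dz":0,"rx":0,"ry":0,"rz":0,"gripper":0.05},{"dx":0,"dy":-0.018,"dz":0,"rx":0,"ry":0,"rz":0,"gripper":0.05},{"dx":0,"dy":-0.022,"dz":0,"rx":0,"ry":0,"rz":0,"gripper":0.05},{"dx":0,"dy":-0.022,"dz":0,"rx":0,"ry":0,"rz":0,"gripper":0.05}]'; python3 look.py w16; python3 bar.py w16
```

```text
time: 20.82
tool_pos: [0.4911, 0.2795, 0.1932]
tool_rot: [-1.572, -0.0, 1.72]
contact_force: [0.1, -0.3, -1.3]
opening: 0.0138
20.825 [0.4911 0.2795 0.1932] [-1.5716e+00 -2.0000e-04  1.7200e+00] F [ 0.09 -0.28 -1.32] op 0.0138 q [ 0.38  0.46  1.49  0.    1.19 -1.34]
0.136 7 [ 1.000e-04  1.376e-01 -8.000e-04] x -0.0032 0.0026 z -0.0021 0.0003 uv 317 324 190 193 [108. 102. 100.]
0.139 46 [-0.0006  0.1412  0.0035] x -0.0032 0.0026 z -0.0018 0.0088 uv 317 324 179 192 [219. 219. 219.]
0.142 52 [-1.00e-04  1.43e-01  4.40e-03] x -0.0033 0.0026 z -0.002 0.0088 uv 317 324 178 191 [196. 198. 198.]
shaft fit x,z vs y at .146: [np.float64(-0.0005), np.float64(-0.0004)] 140
```

View pics/w16z.png

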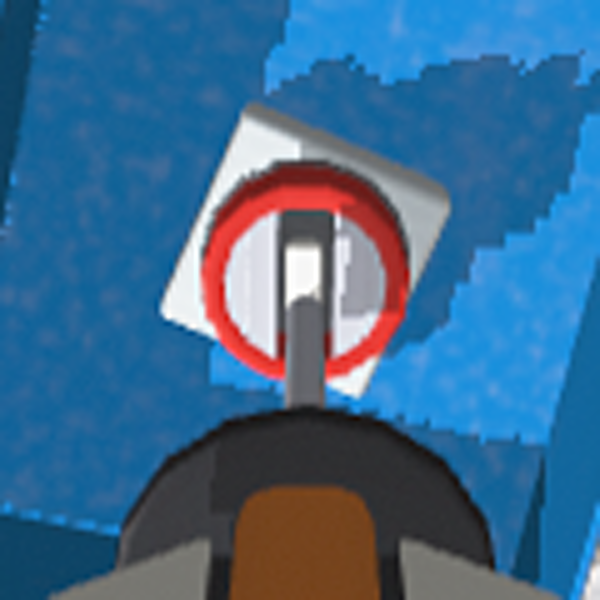

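```bash
python3 -m creep '[{"dx":0,"dy":-0.015,"dz":0,"rx":0,"ry":0,"rz":0,"gripper":0.05},{"dx":0,"dy":-0.05,"dz":0,"rx":0,"ry":0,"rz":0,"gripper":0.05},{"dx":0,"dy":-0.09,"dz":0,"rx":0,"ry":0,"rz":0,"gripper":0.05},{"dx":0,"dy":-0.122,"dz":0,"rx":0,"ry":0,"rz":0,"gripper":0.05},{"dx":-0.02,"dy":-0.122,"dz":0.002,"rx":0,"ry":0,"rz":0,"gripper":0.05},{"dx":-0.06,"dy":-0.122,"dz":0.006,"rx":0,"ry":0,"rz":0,"gripper":0.05},{"dx":-0.11,"dy":-0.122,"dz":0.011,"rx":0,"ry":0,"rz":0,"gripper":0.05},{"dx":-0.16,"dy":-0.122,"dz":0.016,"rx":0,"ry":0,"rz":0,"gripper":0.05},{"dx":-0.21,"dy":-0.122,"dz":0.021,"rx":0,"ry":0,"rz":0,"gripper":0.05},{"dx":-0.26,"dy":-0.122,"dz":0.026,"rx":0,"ry":0,"rz":0,"gripper":0.05},{"dx":-0.31,"dy":-0.122,"dz":0.031,"rx":0,"ry":0,"rz":0,"gripper":0.05},{"dx":-0.36,"dy":-0.122,"dz":0.036,"rx":0,"ry":0,"rz":0,"gripper":0.05},{"dx":-0.41,"dy":-0.122,"dz":0.041,"rx":0,"ry":0,"rz":0,"gripper":0.05},{"dx":-0.46,"dy":-0.122,"dz":0.046,"rx":0,"ry":0,"rz":0,"gripper":0.05},{"dx":-0.505,"dy":-0.122,"dz":0.0505,"rx":0,"ry":0,"rz":0,"gripper":0.05},{"dx":-0.532,"dy":-0.122,"dz":0.053,"rx":0,"ry":0,"rz":0,"gripper":0.05},{"dx":-0.5437,"dy":-0.122,"dz":0.0544,"rx":0,"ry":0,"rz":0,"gripper":0.05},{"dx":-0.5437,"dy":-0.122,"dz":0.0544,"rx":0,"ry":0,"rz":0,"gripper":0.05},{"dx":-0.5437,"dy":-0.122,"dz":0.0544,"rx":0,"ry":0,"rz":0,"gripper":0.05}]'; python3 look.py w17; python3 bar.py w17
```

```text
time: 23.25
tool_pos: [0.5178, -0.2652, 0.3147]
tool_rot: [-1.571, -0.001, 1.721]
contact_force: [0.7, 0.5, -0.7]
opening: 0.0137
23.25 [ 0.5178 -0.2652  0.3147] [-1.5707e+00 -6.0000e-04  1.7210e+00] F [ 0.73  0.55 -0.73] op 0.0137 q [-0.61  0.41  1.23  0.    1.5  -2.33]
0.136 8 [-0.0003  0.1374 -0.0004] x -0.0032 0.0025 z -0.0021 0.0006 uv 317 324 190 193 [110. 103. 102.]
0.139 48 [-0.0004  0.1413  0.0037] x -0.0032 0.0026 z -0.0019 0.0086 uv 317 324 179 192 [225. 225. 226.]
0.142 48 [-0.0003  0.143   0.0043] x -0.0033 0.0026 z -0.0021 0.0087 uv 317 324 178 191 [178. 179. 180.]
shaft fit x,z vs y at .146: [np.float64(-0.0003), np.float64(-0.0004)] 142
```

View pics/w17z.png

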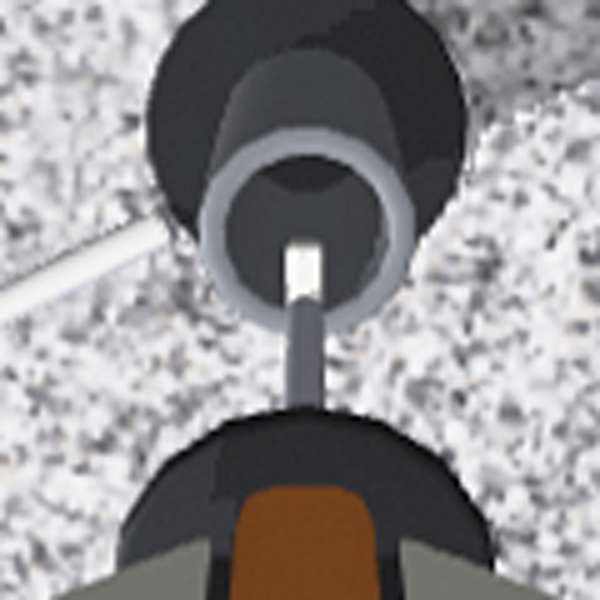

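```bash
python3 -m creep '[{"dx":-0.0004,"dy":0.01,"dz":0,"rx":0,"ry":0,"rz":0,"gripper":0.05},{"dx":-0.0004,"dy":0.035,"dz":0,"rx":0,"ry":0,"rz":0,"gripper":0.05},{"dx":-0.0004,"dy":0.06,"dz":0,"rx":0,"ry":0,"rz":0,"gripper":0.05},{"dx":-0.0004,"dy":0.085,"dz":0,"rx":0,"ry":0,"rz":0,"gripper":0.05},{"dx":-0.0004,"dy":0.11,"dz":0,"rx":0,"ry":0,"rz":0,"gripper":0.05},{"dx":-0.0004,"dy":0.135,"dz":0,"rx":0,"ry":0,"rz":0,"gripper":0.05},{"dx":-0.0004,"dy":0.15,"dz":0,"rx":0,"ry":0,"rz":0,"gripper":0.05},{"dx":-0.0004,"dy":0.156,"dz":0,"rx":0,"ry":0,"rz":0,"gripper":0.05},{"dx":-0.0004,"dy":0.158,"dz":0,"rx":0,"ry":0,"rz":0,"gripper":0.05},{"dx":-0.0004,"dy":0.159,"dz":0,"rx":0,"ry":0,"rz":0,"gripper":0.05},{"dx":-0.0004,"dy":0.16,"dz":0,"rx":0,"ry":0,"rz":0,"gripper":0.05},{"dx":-0.0004,"dy":0.16,"dz":0,"rx":0,"ry":0,"rz":0,"gripper":0.05}]'
```

```text
time: 24.8
tool_pos: [0.5181, -0.2668, 0.155]
tool_rot: [-1.571, 0.0, 1.72]
contact_force: [-0.7, 0.2, -1.8]
opening: 0.0139
```

```bash
python3 -m creep '[{"dx":0,"dy":0.0005,"dz":0,"rx":0,"ry":0,"rz":0,"gripper":0.05},{"dx":0,"dy":0.001,"dz":0,"rx":0,"ry":0,"rz":0,"gripper":0.05},{"dx":0,"dy":0.0015,"dz":0,"rx":0,"ry":0,"rz":0,"gripper":0.05},{"dx":0,"dy":0.0015,"dz":0,"rx":0,"ry":0,"rz":0,"gripper":0.05},{"dx":0,"dy":0.0015,"dz":0,"rx":0,"ry":0,"rz":0,"gripper":0.05}]'; python3 look.py w18
```

```text
time: 25.42
tool_pos: [0.518, -0.2667, 0.1532]
tool_rot: [-1.571, -0.0, 1.72]
contact_force: [-0.6, -0.5, -1.0]
opening: 0.0138
25.425 [ 0.518  -0.2667  0.1532] [-1.5708 -0.      1.72  ] F [-0.64 -0.54 -0.97] op 0.0138 q [-0.61  0.53  1.49  0.    1.12 -2.33]
```

View pics/w18.png

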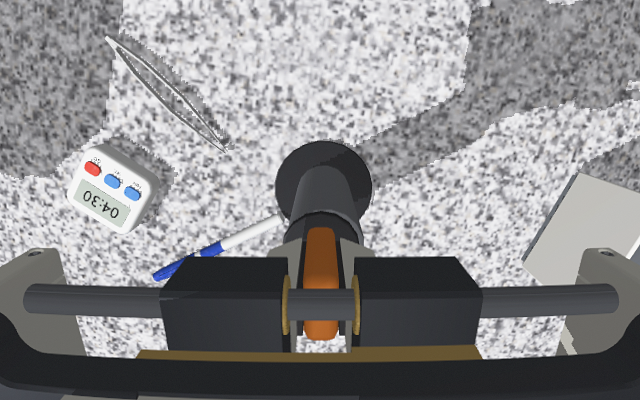

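Same view as at the grasp; settle a hair more, then release.

```bash
python3 -m creep '[{"dx":0,"dy":0.0005,"dz":0,"rx":0,"ry":0,"rz":0,"gripper":0.05},{"dx":0,"dy":0.0007,"dz":0,"rx":0,"ry":0,"rz":0,"gripper":0.05},{"dx":0,"dy":0.0007,"dz":0,"rx":0,"ry":0,"rz":0,"gripper":0.18},{"dx":0,"dy":0.0007,"dz":0,"rx":0,"ry":0,"rz":0,"gripper":0.25},{"dx":0,"dy":0.0007,"dz":0,"rx":0,"ry":0,"rz":0,"gripper":0.5},{"dx":0,"dy":0.0007,"dz":0,"rx":0,"ry":0,"rz":0,"gripper":0.5},{"dx":0,"dy":0.0007,"dz":0,"rx":0,"ry":0,"rz":0,"gripper":0.5},{"dx":0,"dy":0.0007,"dz":0,"rx":0,"ry":0,"rz":0,"gripper":0.5}]'; python3 -m creep '[{"dx":0,"dy":-0.01,"dz":0,"rx":0,"ry":0,"rz":0,"gripper":0.5},{"dx":0,"dy":-0.04,"dz":0,"rx":0,"ry":0,"rz":0,"gripper":0.5},{"dx":0,"dy":-0.08,"dz":0,"rx":0,"ry":0,"rz":0,"gripper":0.6},{"dx":0,"dy":-0.117,"dz":0,"rx":0,"ry":0,"rz":0,"gripper":0.9},{"dx":0,"dy":-0.117,"dz":0,"rx":0,"ry":0,"rz":0,"gripper":0.9},{"dx":0,"dy":-0.117,"dz":0,"rx":0,"ry":0,"rz":0,"gripper":0.9}]'; python3 look.py w19; python3 - <<'E'
from h import *
import pickle
for n in ['scene','side']:
    p,d=read_camera(n);cv2.imwrite(f'pics/{n}19.png',p[:,:,::-1]);np.save(f'{n}19.npy',d)
st=pickle.load(open('w19.pkl','rb')); cp=campose('wrist',st); im=cv2.imread('pics/w19.png'); d=np.load('w19.npy'); C=cloud(cp,d)
hsv=cv2.cvtColor(im,cv2.COLOR_BGR2HSV);H,S,V=[hsv[...,i] for i in range(3)]
top=(H>5)&(H<20)&(S>150)&(d>0)&(C[...,2]>.17)&(C[...,2]<.2);v,u=np.nonzero(top);P=onplane(cp,np.c_[u,v],.179);print(len(P),cv2.minAreaRect((P[:,:2]*1000).astype(np.float32)),np.median(C[top][:,2]))
im=cv2.imread('pics/side19.png');d=np.load('side19.npy');C=cloud(campose('side'),d);hsv=cv2.cvtColor(im,cv2.COLOR_BGR2HSV);H,S,V=[hsv[...,i] for i in range(3)]
m=((H<8)|(H>172))&(S>120)&(d>0)&(abs(C[...,0]-.493)<.05)&(abs(C[...,1]-.28)<.05);print('red in tray',m.sum(),np.median(C[m],0) if m.any() else '')
E
```

```text
time: 26.48
tool_pos: [0.518, -0.2667, 0.1525]
tool_rot: [-1.571, -0.0, 1.72]
contact_force: [-0.3, -0.4, -1.0]
opening: 0.0459
time: 27.22
tool_pos: [0.5177, -0.2665, 0.2692]
tool_rot: [-1.57, -0.001, 1.72]
contact_force: [-0.9, -0.3, -0.7]
opening: 0.0794
27.225 [ 0.5177 -0.2665  0.2692] [-1.5704e+00 -5.0000e-04  1.7200e+00] F [-0.9 -0.3 -0.7] op 0.0794 q [-0.61  0.43  1.32  0.    1.4  -2.33]
742 ((517.7808837890625, -267.0479431152344), (29.20574951171875, 12.616312980651855), 8.5618896484375) 0.17779807628515637
red in tray 199 [0.48664496 0.29264855 0.03252925]
```

View pics/w19.png

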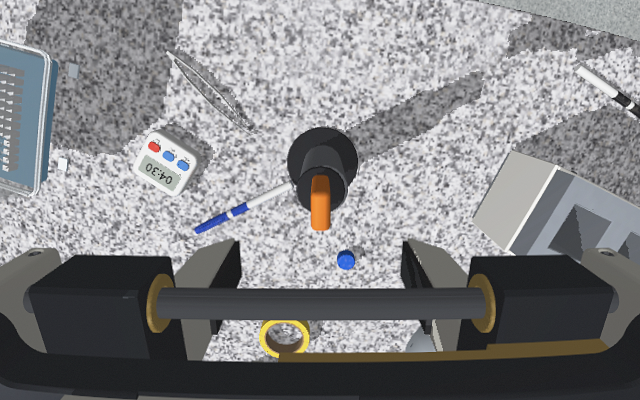

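View pics/scene19.png

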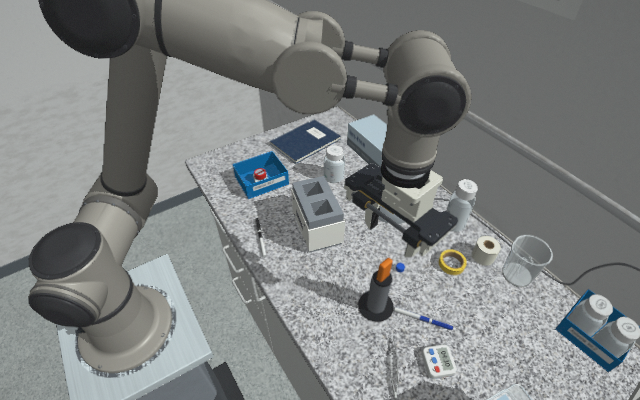

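View pics/side19.png

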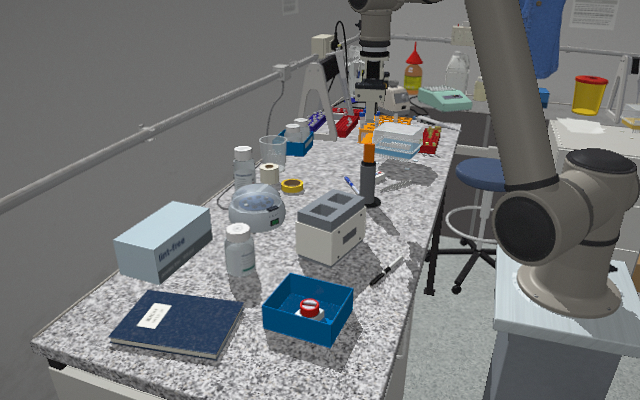

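Key top at (0.518, −0.267, z 0.178), the same height as at the start. The red carrier is upright in the tray (side image (310,308)), and the bottle, marker and cap look unmoved. Handing in.

```bash
python3 -c "
from cell import robot; print(robot.hand_in())"
```

```text
the job is handed in; nothing more can be done
None
```

The job is handed in at about 27 s of the 72 s allowed. The red carrier stands in the blue tray and the key is back in its stand.

**What I did:** I took the key from its stand and lowered it into the well with the red carrier. The wrist camera showed the slot at 0.14 rad world yaw, so I lined the bar up by sight and it dropped through on the first try. No feeling turn over the plate was needed. I turned the key 1.4 rad, lifted the carrier out, set it down in the tray, turned back 1.4 rad, drew the key free and hung it up. The wrist force stayed within about 4 N in every reading I took. Those were taken at the end of each move, so brief peaks in between are not covered.

**Last checks:**
- **Carrier:** the slotted plate was 36 mm above the worktop after set-down, against 36.5 mm expected when standing on the tray floor. In the final side view it is inside the tray and looks upright.
- **Key:** the handle top is at z = 0.178 m, the same as before I took it. It is about 3 mm from the measured stand axis, with 12 mm allowed, and the gripper is clear of it.
- **Bystanders and white carrier:** the bottle, marker and cap look unmoved in the scene and side pictures. I never touched the white carrier with the key, and it was in its well in the last view of it, after the lift.

**Disagreements:**
- The key's yaw read 0.11 rad from the scene camera and −0.06 rad from the side camera at the start. I used the closer wrist measurement of 0.155 rad.
- The rim centre differed by about 1.3 mm between two wrist views. I settled it by comparing bar and slot in a single image.

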